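# Lay out the stirring station and its sample tray

## Robot

A 6-joint arm with a two-finger parallel gripper is mounted at the origin on the work surface. World frame = base frame: x ahead of the robot, y to its left, z up, the work surface at z = 0. Lengths are in m, angles in rad, forces in N, time in s.
With the tool pointing down it reaches from about 0.375 to 0.975 m from the base axis. Payload 3.8 kg.
Tool frame: the origin (TCP) lies midway between the tips of the shut fingers; the grasp point (between the pads) lies 19 mm behind it; z points along the fingers, y is the line along which they close (so a half turn about z gives the same grasp; the last joint's range is limited). The gripper opens to 85 mm and grips with 20 to 120 N. Pads are 22 mm wide; open, the fingers measure 114 mm over their backs; the gripper's body (76 mm by 85 mm) begins 54 mm behind the grasp point. The pads swing forward as they close: fully open they stand 13 mm farther back than shut.
Start: joints at [1.102, 0.264, 1.604, -0, 1.274, -0.037], TCP at [0.282, 0.613, 0.231] pointing down, gripper open.
Joint ranges: [-2.63, 2.63], [-0.94, 2.18], [0.31, 2.57], [-1.31, 4.45], [0, 2.66], [-2.55, 2.55]. Speed limits (rad/s): [2.57, 2.57, 3.14, 3.14, 3.14, 3.14].

## Interface

Orientations are given as a rotation vector (axis times angle).
In Python, from workcell import status, read_camera, workorder, masks_of gives the robot as it stands.
- The arm moves only by the tool drive_tool, never from a script. Its argument "rows" is a list of rows, each a list of 7 numbers: the turn, a rotation vector about the tool's x, y, z in degrees, then the shift along the tool's x, y, z in m, then the opening, from 0 (shut) to 1 (fully open). In form: [[ax, ay, az, tx, ty, tz, claw], ...]. A call has 1 to 8 rows; each row shifts and turns the commanded pose from where the row before left it, along the tool's axes as they then stand; what a row does not reach is not made up. A row lasts 1/12 s, in which the tool goes at most 41.7 mm and 7.16 degrees, less where a joint would pass 70% of its speed; a pose out of reach is approached as far as the arm can. A call is refused whole if a number of a shift passes 0.0417 or a number of a turn 7.16, either way. A call with a gripper value outside its range is refused whole. The fingers move at their own pace and stop on an object; "force" is the grip in N (left out, the last holds). Time passes only in rows, so rows that do not move let the fingers close. It gives the time, the measured TCP pose, the force, the opening and the grip force at its end, in the units of the state.
- status.read_state(): the state, without advancing time (a new reading comes with each control period).
- read_camera(name): name is "side" or "top"; returns a dict with "color" (400x640x3 uint8, red, green, blue), "intrinsics" (3x3 intrinsics, pixels), "D" ([k1, k2, p1, p2, k3] as OpenCV has them; the pictures are not rectified), "world_from_camera" (4x4, takes a point from camera to world coordinates). Camera axes: x right, y up, looking along -z (the intrinsics and any distortion apply to the point x, -y, -z); pixel columns grow to the right and rows downward; lengths in m; the calibration is good to about 2 mm. A picture is of the moment at which its call begins. There is no depth.
- workorder.finish_job(): hands the job in; it is judged then, once.
Trained networks look in a picture, given as the dict that the camera call returned (one of the last four; its "shot" number tells which), for a name from the list of things; names that differ only in an ending like _2 or _b are one class to them, and where a whole thing is asked for, a point or a joint stands for the part that bears it (a point fixed in the world has none). Each returns a list of dicts, best first, with "score" (0 to 1); they miss things now and then, are a little off and sometimes report something else, mostly with a low value. They report only what shows in the picture. A call takes as long as a camera call. They do not tell look-alikes from the thing itself.
- masks_of(picture, name): "mask" (400x640 bool, what is visible of it) and "bbox" ([left, top, right, bottom] in pixels, round what is visible of it).
The state is a dict: "time": time; "q": joint angles; "joint_vel": joint speeds; "joint_torque": joint torques, N m; "tool_pos": TCP position; "tcp_rot": TCP orientation; "wrist_force": force on the tool from outside, world axes, zero at the start; "torque": the same for the moment, N m; "width": opening from 0.0 (shut) to 1.0 (fully open); "grip_force": force on a finger pad.
Only numpy, scipy, OpenCV 4.12 (cv2) and the standard library are available. Lean on these libraries where they do the work, as an engineer would, in place of code of your own. Each camera call takes 0.05 s, during which the arm holds its last target. There are 200 camera calls.

## Task

Get the bench ready for a run: lower the aluminium adapter plate onto the stirrer so that both its locating pins engage and it lies flat, then stand the tall beaker in the middle of that plate. On the ring marks of the white tray stand the narrow bottle on the left mark (left and right as seen from the robot), the lidded jar on the right mark and the low open dish on the mark between them, each upright and centred on its mark, in whatever order suits. Set everything down rather than dropping it, and leave the measuring cylinder and the wash bottle standing where they are.

Things in the scene. Friction and masses are not known exactly. Their poses are not given: they have to be found in the camera images.
- stirrer: Fixed cream stirrer, 120 x 120 mm, flat white top at 55 mm, black knob on its front (-x). Origin: centre of underside; y to its left seen from the robot (yaw within 0.3 rad). Two steel pins rise 12 mm from the top, upper 5 mm tapered: round, 8.5 mm diameter, at x 0, y +40 mm; diamond, 8.5 mm along x, 5 mm along y, at x 0, y -40 mm.
- tray: Fixed flat white tray, 100 mm (x) by 270 mm (y), 5 mm thick, no rim. Origin: centre of underside; y towards its left end seen from the robot (yaw within 0.15 rad). Three grey ring marks, 74 mm outer diameter, on its top at x 0 and y +90 mm (left), 0 (middle), -90 mm (right).
- plate: Loose aluminium plate, 62 mm (x) by 110 mm (y), 16 mm thick, 0.28 kg, flat on the bench. Origin: centre of underside. Two through holes, 12 mm diameter, at x 0, y +40 and -40 mm; it fits the pins either way round. Seated, its origin is 55 mm above the stirrer's origin and its y lies along the stirrer's y.
- beaker: Loose tall open glass beaker, straight-sided, 52 mm outer diameter, 85 mm high, wall 3 mm, about 90 g, standing on the bench. Origin: centre of its underside, z up.
- bottle: Loose narrow white bottle, 44 mm diameter up to 70 mm, then a narrowing neck and a white cap of 29 mm diameter; 105 mm high in all, about 140 g, standing. Origin: centre of its underside, z up.
- dish: Loose low open white porcelain dish, straight-sided, 62 mm outer diameter, 32 mm high, wall 4 mm, about 100 g. Origin: centre of its underside, z up.
- jar: Loose squat amber jar with paper label and flat black lid, 60 mm diameter up to 50 mm, lid 58 mm, 68 mm high in all, about 160 g. Origin: centre of its underside, z up.
- cylinder: Bystander: loose measuring cylinder with blue lines, 28 mm diameter on a foot of 50 mm, 160 mm high, standing. Origin: centre of its underside. Leave it standing where it is.
- washbottle: Bystander: loose white wash bottle with red cap and spout, 64 mm diameter, 195 mm high, standing. Origin: centre of its underside. Leave it standing where it is.
There are look-alikes about, which are no part of the job. Leave any turquoise look-alike of the bottle alone. What is shaped like the plate but purple is not meant.

How it is judged:
By the outcome, as a careful person would: the job done as asked, in the order asked, and still so for the second after the job is handed in, with the robot touching nothing.
It also fails if it takes over 141 s, if anything falls off the work surface, if the arm or the gripper's body presses on something with over 40 N, if the wrist force passes 120 N, or if a joint passes its speed limit or range.

## Working session

There is one attempt and no reset: what is moved stays moved. The work goes in short steps, Python scripts to look and compute and a tool call to move; the robot and the scene stay as the last step left them, time stands still between calls to the robot, and variables do not carry over. Pictures are saved under pics/ and viewed, at most 14 in all, crops included, and the job is handed in when it is done.

Besides the shell and the picture viewer there is one more tool, called after "Call:" by a JSON object that holds its "name" and its "arguments", one argument or row to a line. drive_tool: Moves the arm, as the interface text tells. Its arguments: {"type":"object","properties":{"rows":{"type":"array"},"force":{"type":"number"}},"required":["rows"]}

```bash
mkdir -p pics; ls; cat > h.py <<'E'
import numpy as np, cv2
from workcell import status, read_camera, workorder, masks_of
def ray(p,uv):
    K=np.array(p["intrinsics"]);D=np.array(p["D"],float)
    n=cv2.undistortPoints(np.array(uv,float).reshape(-1,1,2),K,D).reshape(-1,2)
    T=np.array(p["world_from_camera"])
    d=np.c_[n[:,0],-n[:,1],-np.ones(len(n))]@T[:3,:3].T
    return T[:3,3],d
def at_z(p,uv,z):
    o,d=ray(p,uv); return o+d*((z-o[2])/d[:,2])[:,None]
def proj(p,X):
    K=np.array(p["intrinsics"]);D=np.array(p["D"],float);T=np.linalg.inv(np.array(p["world_from_camera"]))
    c=np.array(X,float).reshape(-1,3)@T[:3,:3].T+T[:3,3]
    return cv2.projectPoints(c*[1,-1,-1],np.zeros(3),np.zeros(3),K,D)[0].reshape(-1,2)
def save(p,n,s=None):
    im=cv2.cvtColor(p["color"],cv2.COLOR_RGB2BGR)
    if s: im=cv2.resize(im[s[1]:s[3],s[0]:s[2]],None,fx=s[4],fy=s[4],interpolation=cv2.INTER_CUBIC)
    cv2.imwrite("pics/"+n,im)
E
python3 - <<'E'
from h import *
s=status.read_state();print({k:np.round(v,3) for k,v in s.items()})
for c in("side","top"):
    p=read_camera(c);save(p,c+"0.png")
    print(c,np.round(p["world_from_camera"],3).tolist(),np.round(p["intrinsics"],1).tolist(),p["D"])
    for n in "stirrer tray plate beaker bottle dish jar cylinder washbottle".split():
        for m in masks_of(p,n):
            print(n,round(m["score"],2),m["bbox"],int(m["mask"].sum()))
E
```

```text
pics
{'time': np.float64(0.0), 'q': array([ 1.102,  0.265,  1.605,  0.   ,  1.274, -0.037]), 'joint_vel': array([-0.   ,  0.002,  0.001, -0.001,  0.001, -0.001]), 'joint_torque': array([-1.0000e-03, -5.1509e+01, -3.6732e+01,  0.0000e+00,  1.3000e-02,
        0.0000e+00]), 'tool_pos': array([0.282, 0.612, 0.23 ]), 'tcp_rot': array([-6.730e-01, -3.068e+00,  3.000e-03]), 'wrist_force': array([-0.591,  0.083, -0.842]), 'torque': array([-0.033, -0.022,  0.006]), 'grip_force': np.float64(0.0), 'width': np.float64(1.001)}
side [[0.938, 0.24, -0.251, 0.171], [-0.347, 0.643, -0.683, -0.842], [-0.002, 0.728, 0.686, 0.826], [0.0, 0.0, 0.0, 1.0]] [[390.3, 0.0, 314.8], [0.0, 390.3, 205.9], [0.0, 0.0, 1.0]] [-0.04279303  0.          0.          0.          0.        ]
stirrer 0.67 [309.7, 132.3, 358.9, 163.3] 1123
stirrer 0.62 [294.9, 188.9, 316.5, 215.3] 551
tray 0.93 [347.9, 202.9, 428.0, 275.2] 2464
tray 0.33 [294.4, 186.8, 312.6, 212.2] 543
tray 0.31 [294.3, 262.1, 320.2, 291.8] 515
plate 0.64 [231.3, 277.2, 276.3, 320.2] 1144
beaker 0.77 [275.0, 150.3, 292.1, 180.1] 412
bottle 0.79 [228.8, 12
[... 360 characters left out ...]
 0.272], [-1.0, 0.012, 0.024, -0.043], [0.026, 0.18, 0.983, 0.978], [0.0, 0.0, 0.0, 1.0]] [[397.5, 0.0, 310.6], [0.0, 397.5, 198.9], [0.0, 0.0, 1.0]] [0.00209161 0.         0.         0.         0.        ]
stirrer 0.59 [169.4, 97.9, 229.4, 155.2] 2628
plate 0.71 [372.4, 269.2, 424.5, 318.6] 1325
plate 0.55 [256.9, 179.8, 307.7, 217.4] 1198
beaker 0.95 [204.6, 189.1, 234.0, 215.2] 569
bottle 0.98 [114.3, 249.7, 148.1, 268.3] 540
bottle 0.69 [150.5, 221.1, 181.1, 239.4] 462
dish 0.84 [379.7, 224.8, 410.5, 252.1] 557
dish 0.16 [204.4, 190.4, 233.3, 214.9] 623
jar 0.75 [329.0, 188.4, 357.6, 214.7] 582
cylinder 0.74 [274.5, 76.8, 291.7, 117.3] 570
washbottle 0.66 [452.6, 86.8, 498.1, 145.2] 1366
```

View pics/side0.png

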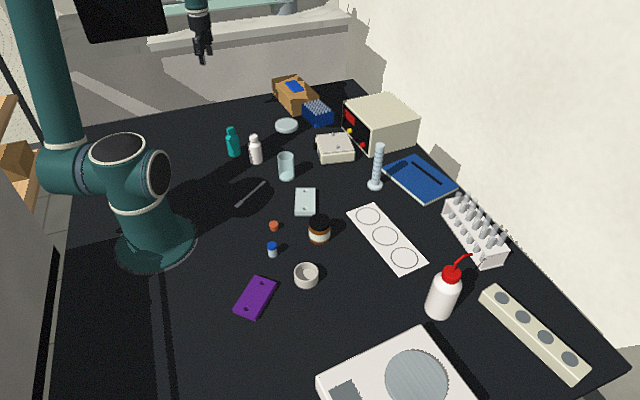

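View pics/top0.png

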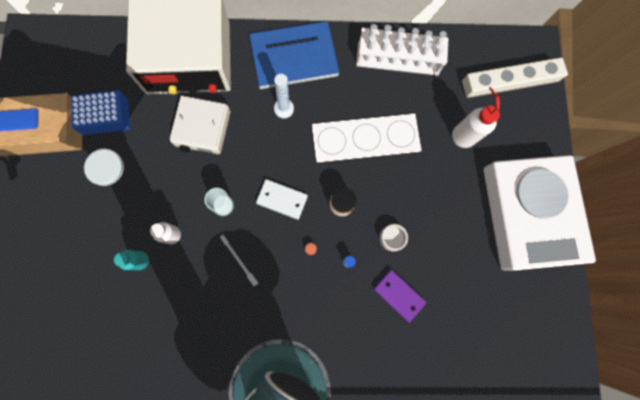

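The side view shows the stirrer (335,148), plate (305,201), beaker (286,166), white bottle (255,149), jar (319,230), dish (306,275) and tray (387,239). In the top view they are at (200,125), (282,198), (219,202), (165,233), (342,203), (394,237) and (367,138). The turquoise bottle and the purple plate are decoys. Next I rectify patches from both views at the parts' heights.

```bash
cat >> h.py <<'E'
def ortho(p,cx,cy,z,half,s=0.0005):
    # image: columns -> -y (right), rows -> -x (down); s m per px
    n=int(2*half/s); a=(np.arange(n)+.5)*s-half
    Y,X=np.meshgrid(cy-a,cx-a)
    uv=proj(p,np.c_[X.ravel(),Y.ravel(),np.full(X.size,z)]).astype(np.float32).reshape(n,n,2)
    return cv2.remap(cv2.cvtColor(p["color"],cv2.COLOR_RGB2BGR),uv[...,0],uv[...,1],cv2.INTER_CUBIC)
E
python3 - <<'E'
from h import *
P={c:read_camera(c) for c in("top","side")}
px=dict(top=dict(stirrer=(200,125,.055),plate=(282,198,.016),tray=(367,138,.005),beaker=(215,198,.085),bottle=(155,229,.105),dish=(394,234,.032),jar=(342,198,.068)),
 side=dict(stirrer=(335,145,.055),plate=(305,199,.016),tray=(387,239,.005),beaker=(286,155,.085),bottle=(253,137,.105),dish=(306,269,.032),jar=(319,222,.068)))
for n in px["top"]:
    print(n,*[np.round(at_z(P[c],[px[c][n][:2]],px[c][n][2])[0],3) for c in P])
rows=[]
for c in P:
    t=[]
    for n in ("stirrer","plate","tray"):
        x=at_z(P["top"],[px["top"][n][:2]],px["top"][n][2])[0]
        h=.15 if n=="tray" else .08
        o=ortho(P[c],x[0],x[1],x[2],h,h*2/260); t.append(o)
    rows.append(np.hstack(t))
cv2.imwrite("pics/o1.png",np.vstack(rows))
rows=[]
for c in P:
    t=[]
    for n in ("beaker","bottle","dish","jar"):
        x=at_z(P["top"],[px["top"][n][:2]],px["top"][n][2])[0]
        o=ortho(P[c],x[0],x[1],x[2],.06,.12/200); cv2.circle(o,(100,100),2,(0,0,255),-1);t.append(o)
    rows.append(np.hstack(t))
cv2.imwrite("pics/o2.png",np.vstack(rows))
E
```

```text
stirrer [0.621 0.204 0.055] [0.625 0.189 0.055]
plate [0.45  0.003 0.016] [0.45  0.004 0.016]
tray [ 0.612 -0.211  0.005] [ 0.615 -0.223  0.005]
beaker [0.436 0.152 0.085] [0.438 0.152 0.085]
bottle [0.362 0.274 0.105] [0.358 0.261 0.105]
dish [ 0.363 -0.267  0.032] [ 0.359 -0.262  0.032]
jar [ 0.442 -0.139  0.068] [ 0.437 -0.151  0.068]
```

View pics/o1.png

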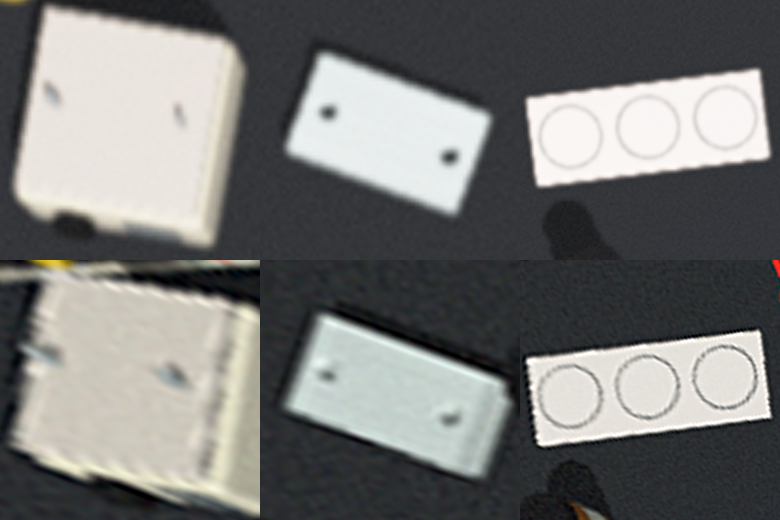

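View pics/o2.png

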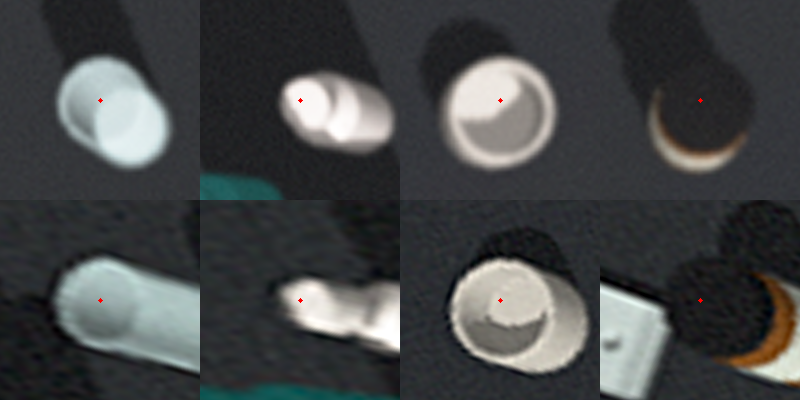

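The rings and plate holes coincide in both rectified views, so heights of 16 mm and 5 mm check out. The pins and the vessel rims also show clearly. I now fit silhouettes in both views jointly, height included.

```bash
cat > fit.py <<'E'
from h import *
from scipy.optimize import minimize
U=6
def cyl(x,y,z0,z1,r,r1=None):
    t=np.linspace(0,2*np.pi,40); r1=r if r1 is None else r1
    return np.vstack([np.c_[x+r*np.cos(t),y+r*np.sin(t),0*t+z0],np.c_[x+r1*np.cos(t),y+r1*np.sin(t),0*t+z1]])
def box(x,y,a,z0,z1,lx,ly):
    c,s=np.cos(a),np.sin(a)
    return np.array([[x+c*i*lx/2-s*j*ly/2,y+s*i*lx/2+c*j*ly/2,z] for i in(-1,1) for j in(-1,1) for z in(z0,z1)])
# top height is h (measured), parts: list of (+/-, points)
M=dict(
 stirrer=lambda x,y,h,a:[(1,box(x,y,a,0,h,.12,.12))],
 plate=lambda x,y,h,a:[(1,box(x,y,a,h-.016,h,.062,.11))],
 tray=lambda x,y,h,a:[(1,box(x,y,a,0,h,.1,.27))],
 beaker=lambda x,y,h,a:[(1,cyl(x,y,h-.085,h,.026))],
 dish=lambda x,y,h,a:[(1,cyl(x,y,h-.032,h,.031))],
 bottle=lambda x,y,h,a:[(1,cyl(x,y,h-.105,h-.035,.022)),(1,cyl(x,y,h-.035,h-.02,.022,.0145)),(1,cyl(x,y,h-.02,h,.0145))],
 jar=lambda x,y,h,a:[(1,cyl(x,y,h-.068,h-.018,.03)),(-1,cyl(x,y,h-.018,h,.029))])
H=dict(stirrer=.055,plate=.016,tray=.005,beaker=.085,dish=.032,bottle=.105,jar=.068)
def fit(P,n,x0,y0,a0=0,hz=None,cams=("top","side"),fixh=False,pad=12,extra=None,thr=None):
    hz=H[n] if hz is None else hz
    yaw=n in("stirrer","plate","tray"); data=[]
    for c in cams:
        uv=np.vstack([proj(P[c],q) for _,q in M[n](x0,y0,hz,a0)])
        l,t=np.floor(uv.min(0)).astype(int)-pad; r,b=np.ceil(uv.max(0)).astype(int)+pad
        l,t,r,b=max(l,0),max(t,0),min(r,640),min(b,400)
        im=P[c]["color"][t:b,l:r].astype(np.float32); g=im.max(2)
        g=cv2.resize(g,None,fx=U,fy=U,interpolation=cv2.INTER_CUBIC)
        T=thr or (105 if n!="jar" else 90)
        fg=(g>T).astype(np.uint8)
        # keep the component overlapping the initial model
        m=np.zeros_like(fg)
        for s,q in M[n](x0,y0,hz,a0):
            cv2.fillConvexPoly(m,cv2.convexHull(((proj(P[c],q)-[l,t]+.5)*U).astype(np.int32)),1 if s>0 else 0)
        k,lab=cv2.connectedComponents(fg); w=np.bincount(lab[(m>0)&(fg>0)],minlength=k)
        if w.max()>0: fg=(lab==w.argmax()).astype(np.uint8)
        if n!="jar":
            cs,_=cv2.findContours(fg,cv2.RETR_EXTERNAL,cv2.CHAIN_APPROX_NONE); fg=cv2.drawContours(fg*0,cs,-1,1,-1)
        data.append((c,l,t,cv2.GaussianBlur(fg.astype(np.float32),(0,0),4)))
    def ren(v,c,l,t,f):
        m=np.zeros(f.shape,np.float32)
        for s,q in M[n](v[0],v[1],v[2],v[3]):
            cv2.fillConvexPoly(m,cv2.convexHull(((proj(P[c],q)-[l,t]+.5)*U*16-8).astype(np.int32).reshape(-1,1,2)),1. if s>0 else 0.,cv2.LINE_8,4)
        return cv2.GaussianBlur(m,(0,0),4)
    def full(w):
        return [x0+w[0]*.01,y0+w[1]*.01,hz if fixh else hz+w[2]*.01,a0+w[3]*.1 if yaw else 0]
    def cost(w): return sum(np.abs(ren(full(w),*d)-d[3]).sum() for d in data)/U/U
    best=None
    w=np.zeros(4)
    for k in range(3):
        s=np.vstack([w]+[w+np.eye(4)[i]*(.6 if k==0 else .25) for i in range(4)])
        r=minimize(cost,w,method="Nelder-Mead",options=dict(initial_simplex=s,maxfev=250,xatol=.003,fatol=.02)); w=r.x
    return np.array(full(w)),r.fun,[float(d[3].sum()/U/U) for d in data]
E
cat > m1.py <<'E'
from fit import *
P={c:read_camera(c) for c in("top","side")}
G=dict(stirrer=(.625,.197,.15*-1),plate=(.45,.003,-.35),tray=(.614,-.217,.13),beaker=(.437,.152,0),bottle=(.36,.267,0),dish=(.360,-.265,0),jar=(.44,-.145,0))
for n,g in G.items():
    out=[]
    for cams,fx in((("top","side"),False),(("top",),True),(("side",),True)):
        v,f,a=fit(P,n,*g,cams=cams,fixh=fx); out.append(np.round(v,4).tolist()+[round(f,1)])
    print(n,out,[round(q) for q in a])
E
python3 m1.py
```

```text
stirrer [[0.6342, 0.2119, 0.0424, -0.1763, np.float64(245.4)], [0.6311, 0.2093, 0.055, -0.1935, np.float64(216.1)], [0.6357, 0.2195, 0.055, -0.231, np.float64(131.1)]] [1087]
plate [[0.4479, 0.0025, 0.0188, -0.3578, np.float64(128.4)], [0.4497, 0.004, 0.016, -0.3505, np.float64(114.8)], [0.4492, 0.0054, 0.016, -0.362, np.float64(21.7)]] [589]
tray [[0.6144, -0.2088, 0.0066, 0.1187, np.float64(264.0)], [0.6126, -0.2077, 0.005, 0.1205, np.float64(253.1)], [0.6148, -0.2084, 0.005, 0.1233, np.float64(18.8)]] [2617]
beaker [[0.4334, 0.1509, 0.0852, 0.0, np.float64(50.3)], [0.4342, 0.1514, 0.085, 0.0, np.float64(34.8)], [0.4335, 0.1512, 0.085, 0.0, np.float64(15.4)]] [443]
bottle [[0.3599, 0.2718, 0.1042, 0.0, np.float64(60.1)], [0.36, 0.2717, 0.105, 0.0, np.float64(26.3)], [0.3593, 0.2715, 0.105, 0.0, np.float64(33.4)]] [326]
dish [[0.3558, -0.2695, 0.0339, 0.0, np.float64(53.2)], [0.3558, -0.2701, 0.032, 0.0, np.float64(33.9)], [0.3562, -0.268, 0.032, 0.0, np.float64(17.8)]] [550]
jar [[0.4386, -0.144, 0.0734, 0.0, np.float64(81.1)], [0.4385, -0.1446, 0.068, 0.0, np.float64(37.9)], [0.4405, -0.1395, 0.068, 0.0, np.float64(40.7)]] [240]
```

The plate, tray and vessel fits agree across both views to about 2 mm. The stirrer's silhouette is disturbed by the box behind it, so I check it by its pins.

```bash
cat > m2.py <<'E'
from h import *
import sys
x,y,a=map(float,sys.argv[1:4])
P={c:read_camera(c) for c in("top","side")}
W=[]
for c in P:
    u0,v0=proj(P[c],[x,y,.055])[0].round().astype(int); S=8; l,t=u0-25,v0-25
    im=cv2.cvtColor(P[c]["color"],cv2.COLOR_RGB2BGR)[t:t+50,l:l+50]
    im=cv2.resize(im,None,fx=S,fy=S,interpolation=cv2.INTER_CUBIC)
    im=cv2.convertScaleAbs(cv2.subtract(im,(90,90,90,0)),alpha=1.5)
    R=np.array([[np.cos(a),-np.sin(a)],[np.sin(a),np.cos(a)]])
    def d(pts,z,col):
        q=np.c_[np.array(pts)@R.T+[x,y],np.full(len(pts),z)]
        cv2.polylines(im,[((proj(P[c],q)-[l,t]+.5)*S).astype(np.int32)],True,col,1)
    d([(.06,.06),(.06,-.06),(-.06,-.06),(-.06,.06)],.055,(0,200,0))
    th=np.linspace(0,6.28,24)
    for s in(1,-1):
        d(np.c_[.00425*np.cos(th),s*.04+(.00425 if s>0 else .0025)*np.sin(th)],.055,(0,0,255))
        d(np.c_[.002*np.cos(th),s*.04+.002*np.sin(th)],.067,(255,0,0))
    W.append(im)
cv2.imwrite("pics/"+sys.argv[4],np.hstack(W))
E
python3 m2.py .634 .211 -.165 s1.png
```

```text
(no output)
```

View pics/s1.png

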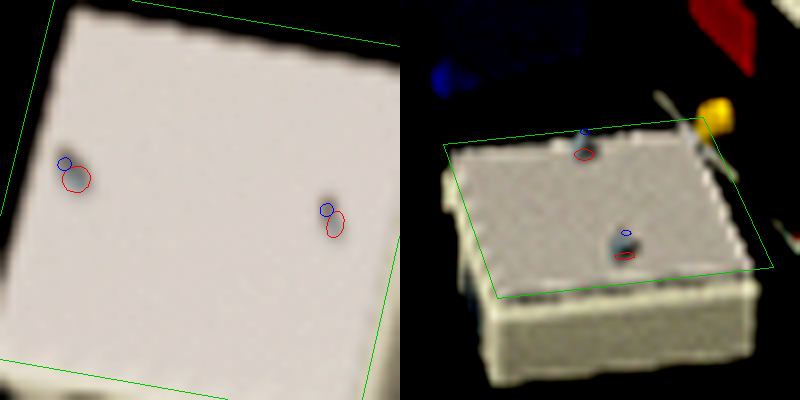

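The projected pins (red base, blue tip) fall on the dark pin streaks at (76,178), (334,218) in the top view and (585,150), (625,250) in the side view. They are off by under half a pixel, so the stirrer is at about (0.635, 0.210), yaw -0.165. Now a motion helper.

```bash
cat > go.py <<'E'
from h import *
import sys
from scipy.spatial.transform import Rotation as Ro
# go.py x y z psi : psi = world angle of the tool's y (closing line)
s=status.read_state(); t=np.array([float(v) for v in sys.argv[1:5]])
R=Ro.from_rotvec(s["tcp_rot"])
y=np.array([np.cos(t[3]),np.sin(t[3]),0]); z=np.array([0,0,-1.]); G=np.c_[np.cross(y,z),y,z]
rv=np.degrees((R.inv()*Ro.from_matrix(G)).as_rotvec()); d=G.T@(t[:3]-s["tool_pos"])
print("t",round(float(s["time"]),2),"pos",np.round(s["tool_pos"],4),"F",np.round(s["wrist_force"],1),"w",round(float(s["width"]),3),"grip",round(float(s["grip_force"]),1),"q1,6",np.round(s["q"][[0,5]],2))
print("turn deg",np.round(rv,2),"rows",round(abs(rv[2])/7.16,1),"| then shift",np.round(d,4),"rows",round(np.abs(d).max()/.0417,1))
E
python3 go.py .4485 .0043 .12 -.355
python3 -c "
from h import *
p=read_camera('side');q=read_camera('top')
print(at_z(p,[(345,98),(372,153),(375,186)],0).round(3),at_z(q,[(284,112),(130,258),(118,262)],0).round(3),at_z(q,[(118,262)],.105).round(3))
print([ (m['score'],m['bbox']) for m in masks_of(p,'bottle')])"
```

```text
t 1.3 pos [0.2825 0.613  0.2313] F [0.4 0.3 0.3] w 1.0 grip 0.0 q1,6 [ 1.1  -0.04]
turn deg [-0.   0.  85.6] rows 12.0 | then shift [-0.5131  0.3673  0.1113] rows 12.3
[[0.836 0.581 0.   ]
 [0.763 0.169 0.   ]
 [0.69  0.    0.   ]] [[0.681 0.003 0.   ]
 [0.302 0.366 0.   ]
 [0.292 0.394 0.   ]] [[0.29  0.347 0.105]]
[(0.63, [228.4, 127.8, 242.0, 156.5]), (0.56, [248.1, 138.0, 258.8, 162.9]), (0.27, [346.5, 201.7, 429.0, 276.3])]
```

Call:
{"name": "drive_tool", "arguments": {
  "rows": [
    [0,0,7.13,0,0,0,1],
    [0,0,7.13,0,0,0,1],
    [0,0,7.13,0,0,0,1],
    [0,0,7.13,0,0,0,1],
    [0,0,7.13,0,0,0,1],
    [0,0,7.13,0,0,0,1],
    [0,0,7.13,0,0,0,1],
    [0,0,7.13,0,0,0,1]
  ]
}}

```text
time: 2.12
tool_pos: [0.2825, 0.613, 0.2313]
tcp_rot: [2.064, 2.369, -0.0]
wrist_force: [-0.2, -0.5, -0.6]
width: 1.0
grip_force: 0.0
```

Call:
{"name": "drive_tool", "arguments": {
  "rows": [
    [0,0,7.13,0,0,0,1],
    [0,0,7.13,0,0,0,1],
    [0,0,7.13,0,0,0,1],
    [0,0,7.13,0,0,0,1],
    [0,0,0,-0.0321,0.023,0.0,1],
    [0,0,0,-0.0321,0.023,0.0,1],
    [0,0,0,-0.0321,0.023,0.0,1],
    [0,0,0,-0.0321,0.023,0.0,1]
  ]
}}

```text
time: 2.78
tool_pos: [0.3243, 0.4593, 0.2311]
tcp_rot: [2.577, 1.796, -0.0]
wrist_force: [0.5, -0.3, 0.6]
width: 1.0
grip_force: 0.0
```

Call:
{"name": "drive_tool", "arguments": {
  "rows": [
    [0,0,0,-0.0321,0.023,0.0,1],
    [0,0,0,-0.0321,0.023,0.0,1],
    [0,0,0,-0.0321,0.023,0.0,1],
    [0,0,0,-0.0321,0.023,0.0,1],
    [0,0,0,-0.0321,0.023,0.0,1],
    [0,0,0,-0.0321,0.023,0.0,1],
    [0,0,0,-0.0321,0.023,0.0,1],
    [0,0,0,-0.0321,0.023,0.0,1]
  ]
}}

```text
time: 3.45
tool_pos: [0.4078, 0.1542, 0.2317]
tcp_rot: [2.577, 1.795, 0.002]
wrist_force: [1.1, -0.1, -0.0]
width: 1.001
grip_force: 0.0
```

Call:
{"name": "drive_tool", "arguments": {
  "rows": [
    [0,0,0,-0.0321,0.023,0.0,1],
    [0,0,0,-0.0321,0.023,0.0,1],
    [0,0,0,-0.0321,0.023,0.0,1],
    [0,0,0,-0.0321,0.023,0.0,1],
    [0,0,0,0,0,0,1],
    [0,0,0,0,0,0,1]
  ]
}}

```text
time: 3.95
tool_pos: [0.4498, 0.0017, 0.2315]
tcp_rot: [2.583, 1.789, 0.0]
wrist_force: [0.1, 0.5, 0.2]
width: 1.002
grip_force: 0.0
```

```bash
python3 go.py .4485 .0043 -.002 -.355
```

```text
t 3.95 pos [0.4498 0.0017 0.2315] F [0.1 0.5 0.2] w 1.002 grip 0.0 q1,6 [-0.05  0.31]
turn deg [ 0.01 -0.01 -0.25] rows 0.0 | then shift [ 0.002  -0.0021  0.2335] rows 5.6
```

Call:
{"name": "drive_tool", "arguments": {
  "rows": [
    [0,0,0,0.002,-0.002,0.03,1],
    [0,0,0,0,0,0.03,1],
    [0,0,0,0,0,0.03,1],
    [0,0,0,0,0,0.03,1],
    [0,0,0,0,0,0.03,1],
    [0,0,0,0,0,0.03,1],
    [0,0,0,0,0,0.02,1],
    [0,0,0,0,0,0.015,1]
  ]
}}

```text
time: 4.62
tool_pos: [0.4461, 0.008, 0.014]
tcp_rot: [-2.574, -1.797, 0.004]
wrist_force: [0.3, 0.9, -0.3]
width: 1.001
grip_force: 0.0
```

Call:
{"name": "drive_tool", "arguments": {
  "rows": [
    [0,0,0,0,0,0.0095,1],
    [0,0,0,0,0,0.0045,1],
    [0,0,0,0,0,0.0045,1],
    [0,0,0,0,0,0,1]
  ]
}}

```text
time: 4.95
tool_pos: [0.4484, 0.0068, -0.0022]
tcp_rot: [2.577, 1.796, 0.0]
wrist_force: [-0.3, 0.1, -0.9]
width: 1.003
grip_force: 0.0
```

Call:
{"name": "drive_tool", "arguments": {
  "rows": [
    [0,0,0,0,0,0,0.6],
    [0,0,0,0,0,0,0.6],
    [0,0,0,0,0,0,0.6],
    [0,0,0,0,0,0,0.6],
    [0,0,0,0,0,0,0.6],
    [0,0,0,0,0,0,0.6],
    [0,0,0,0,0,0,0.6],
    [0,0,0,0,0,0,0.6]
  ],
  "force": 50
}}

```text
time: 5.62
tool_pos: [0.4497, 0.0062, -0.0008]
tcp_rot: [2.577, 1.794, 0.003]
wrist_force: [-0.3, 1.2, 6.2]
width: 0.709
grip_force: 55.4
```

Call:
{"name": "drive_tool", "arguments": {
  "rows": [
    [0,0,0,0,0,-0.01,0.6],
    [0,0,0,0,0,-0.02,0.6],
    [0,0,0,0,0,-0.03,0.6],
    [0,0,0,0,0,-0.03,0.6],
    [0,0,0,0,0,-0.03,0.6],
    [0,0,0,0,0,-0.02,0.6],
    [0,0,0,0,0,-0.01,0.6],
    [0,0,0,0,0,0,0.6]
  ]
}}

```text
time: 6.28
tool_pos: [0.45, 0.0061, 0.1506]
tcp_rot: [2.576, 1.793, 0.007]
wrist_force: [0.2, 1.2, -2.9]
width: 0.71
grip_force: 55.7
```

```bash
python3 go.py .635 .2102 .15 -.165
```

```text
t 6.28 pos [0.45   0.0061 0.1506] F [ 0.2  1.2 -2.9] w 0.71 grip 55.7 q1,6 [-0.04  0.31]
turn deg [  0.3   -0.07 -10.86] rows 1.5 | then shift [0.2317 0.149  0.0006] rows 5.6
```

Call:
{"name": "drive_tool", "arguments": {
  "rows": [
    [0.15,0,-5.43,0,0,0,0.6],
    [0.15,0,-5.43,0,0,0,0.6],
    [0,0,0,0.01,0.007,0,0.6],
    [0,0,0,0.022,0.015,0,0.6],
    [0,0,0,0.03,0.02,0,0.6],
    [0,0,0,0.03,0.02,0,0.6],
    [0,0,0,0.03,0.02,0,0.6],
    [0,0,0,0.03,0.02,0,0.6]
  ]
}}

```text
time: 6.95
tool_pos: [0.5739, 0.1412, 0.1449]
tcp_rot: [-2.395, -2.024, 0.009]
wrist_force: [-0.2, -0.8, -2.6]
width: 0.707
grip_force: 55.6
```

Call:
{"name": "drive_tool", "arguments": {
  "rows": [
    [0,0,0,0.03,0.02,0,0.6],
    [0,0,0,0.03,0.017,0,0.6],
    [0,0,0,0.02,0.01,0,0.6],
    [0,0,0,0,0,0,0.6],
    [0,0,0,0,0,0.02,0.6],
    [0,0,0,0,0,0.02,0.6],
    [0,0,0,0,0,0.01,0.6],
    [0,0,0,0,0,0,0.6]
  ]
}}

```text
time: 7.62
tool_pos: [0.6291, 0.2098, 0.0915]
tcp_rot: [-2.392, -2.024, 0.019]
wrist_force: [-1.4, -1.0, -2.4]
width: 0.711
grip_force: 55.6
```

```bash
python3 go.py .635 .2102 .1 -.165
python3 - <<'E'
from h import *
P={c:read_camera(c) for c in("top","side")};W=[]
for c in P:
    u0,v0=proj(P[c],[.635,.21,.1])[0].round().astype(int); S=8; l,t=u0-25,v0-25
    im=cv2.cvtColor(P[c]["color"],cv2.COLOR_RGB2BGR)[t:t+50,l:l+50]
    W.append(cv2.resize(im,None,fx=S,fy=S,interpolation=cv2.INTER_CUBIC))
cv2.imwrite("pics/h1.png",np.hstack(W))
E
```

```text
t 7.62 pos [0.6291 0.2098 0.0915] F [-1.4 -1.  -2.4] w 0.711 grip 55.6 q1,6 [0.28 0.45]
turn deg [-0.8   0.21 -0.06] rows 0.0 | then shift [ 0.0013  0.0057 -0.0085] rows 0.2
```

View pics/h1.png

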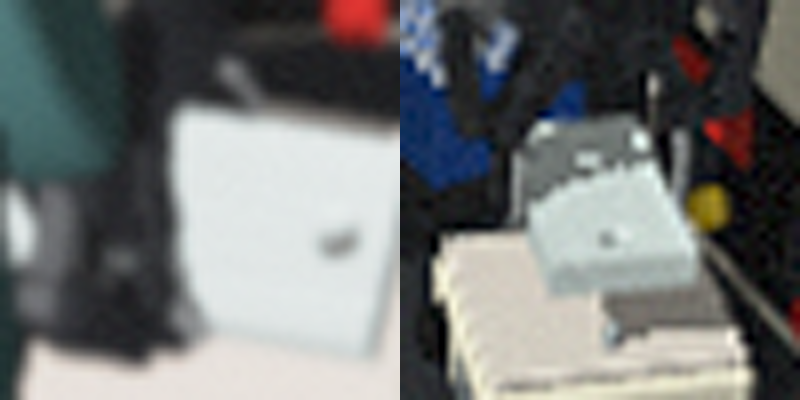

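The top view shows the held plate with its right hole at (340,240). The side view shows that hole at (605,238), and the stirrer's right pin at (612,330). I level the plate, shift it, and measure the hole numerically.

Call:
{"name": "drive_tool", "arguments": {
  "rows": [
    [-0.8,0.2,0,0.0043,0.0057,0.005,0.6],
    [0,0,0,0,0,0,0.6],
    [0,0,0,0,0,0,0.6]
  ]
}}

```text
time: 7.97
tool_pos: [0.6401, 0.2143, 0.0931]
tcp_rot: [2.393, 2.028, 0.016]
wrist_force: [-0.4, -0.8, -1.9]
width: 0.71
grip_force: 55.7
```

```bash
python3 go.py .6355 .2132 .095 -.165
cat > hole.py <<'E'
from h import *
s=status.read_state(); p0=np.array(s["tool_pos"]); zt=p0[2]+.001+.016
psi=-.165; tx=np.array([-np.sin(psi),np.cos(psi),0]); ty=np.array([np.cos(psi),np.sin(psi),0])
o=[];ims=[]
for c in("top","side"):
    p=read_camera(c); g0=p0-.043*tx
    im=ortho(p,g0[0],g0[1],zt,.02,.0002); ims.append(cv2.resize(im,(400,400)))
    g=im[...,1].astype(float); n=len(g); a=(np.arange(n)+.5)*.0002-.02
    Y,X=np.meshgrid(-a,-a); m=np.hypot(X,Y)<.012
    w=np.clip(np.median(g[m])-25-g,0,60)*m
    d=np.array([(w*X).sum(),(w*Y).sum(),0])/w.sum(); h=g0+d-p0
    r=np.array(p["world_from_camera"])[:3,3]
    print(c,"hole in tool frame",np.round([h@tx,h@ty],4),"area mm2",round((w>20).sum()*.04,1), "dz sens",np.round([((r-p0)/(r[2]-p0[2]))@tx,((r-p0)/(r[2]-p0[2]))@ty],2))
cv2.imwrite("pics/hole.png",np.hstack(ims))
E
python3 hole.py
```

```text
t 7.97 pos [0.6401 0.2143 0.0931] F [-0.4 -0.8 -1.9] w 0.71 grip 55.7 q1,6 [0.29 0.45]
turn deg [ 0.6  -0.28  0.  ] rows 0.0 | then shift [-0.0019 -0.0044 -0.0019] rows 0.1
top hole in tool frame [-0.0435 -0.0024] area mm2 58.7 dz sens [-0.36 -0.36]
side hole in tool frame [-0.0434 -0.0042] area mm2 36.4 dz sens [-1.53 -0.39]
```

View pics/hole.png

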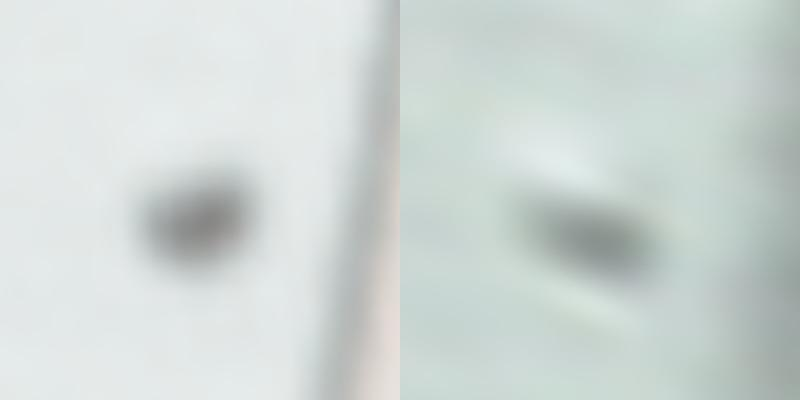

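Call:
{"name": "drive_tool", "arguments": {
  "rows": [
    [0,0,0,-0.001,-0.0044,0.0,0.6],
    [0,0,0,0,0,0,0.6],
    [0,0,0,0,0,0,0.6],
    [0,0,0,0,0,0,0.6],
    [0,0,0,0,0,0,0.6]
  ]
}}

```text
time: 8.48
tool_pos: [0.6349, 0.2138, 0.0922]
tcp_rot: [2.393, 2.028, 0.014]
wrist_force: [0.7, 0.3, -2.4]
width: 0.71
grip_force: 55.7
```

```bash
python3 go.py .6355 .2122 .095 -.165;python3 -c "
from h import *
[read_camera('top') for i in range(3)]"; python3 go.py .6355 .2122 .095 -.165; python3 hole.py
```

```text
t 8.48 pos [0.6349 0.2138 0.0922] F [ 0.7  0.3 -2.4] w 0.71 grip 55.7 q1,6 [0.29 0.45]
turn deg [ 0.51 -0.23  0.01] rows 0.0 | then shift [-0.0014  0.0009 -0.0028] rows 0.1
t 8.63 pos [0.6349 0.2138 0.092 ] F [ 1.1  0.3 -2.2] w 0.709 grip 55.7 q1,6 [0.29 0.45]
turn deg [ 0.5  -0.23  0.01] rows 0.0 | then shift [-0.0014  0.0009 -0.003 ] rows 0.1
top hole in tool frame [-0.0433 -0.0026] area mm2 56.0 dz sens [-0.35 -0.36]
side hole in tool frame [-0.0431 -0.0047] area mm2 43.1 dz sens [-1.52 -0.39]
```

Call:
{"name": "drive_tool", "arguments": {
  "rows": [
    [0.5,-0.23,0,-0.0014,0.0009,0.01,0.6],
    [0,0,0,0,0,0.008,0.6],
    [0,0,0,0,0,0.004,0.6],
    [0,0,0,0,0,0,0.6],
    [0,0,0,0,0,0,0.6],
    [0,0,0,0,0,0,0.6]
  ]
}}

```text
time: 9.23
tool_pos: [0.6356, 0.2123, 0.0698]
tcp_rot: [-2.397, -2.031, 0.0]
wrist_force: [0.1, -0.7, -1.9]
width: 0.706
grip_force: 55.7
```

```bash
python3 go.py .6355 .2122 .054 -.165
```

```text
t 9.23 pos [0.6356 0.2123 0.0698] F [ 0.1 -0.7 -1.9] w 0.706 grip 55.7 q1,6 [0.29 0.45]
turn deg [-0.01  0.01  0.01] rows 0.0 | then shift [-0.0001 -0.0001  0.0158] rows 0.4
```

Well placed and level. Lowering slowly while watching the force.

Call:
{"name": "drive_tool", "arguments": {
  "rows": [
    [0,0,0,0,0,0.002,0.6],
    [0,0,0,0,0,0.002,0.6],
    [0,0,0,0,0,0.002,0.6],
    [0,0,0,0,0,0,0.6],
    [0,0,0,0,0,0,0.6]
  ]
}}

```text
time: 9.65
tool_pos: [0.6353, 0.2123, 0.0638]
tcp_rot: [-2.397, -2.031, 0.001]
wrist_force: [-0.1, -1.1, -3.0]
width: 0.712
grip_force: 55.7
```

Call:
{"name": "drive_tool", "arguments": {
  "rows": [
    [0,0,0,0,0,0.001,0.6],
    [0,0,0,0,0,0.001,0.6],
    [0,0,0,0,0,0,0.6]
  ]
}}

```text
time: 9.9
tool_pos: [0.6351, 0.2124, 0.0621]
tcp_rot: [-2.396, -2.031, 0.001]
wrist_force: [-3.2, 0.7, -0.1]
width: 0.713
grip_force: 56.0
```

Call:
{"name": "drive_tool", "arguments": {
  "rows": [
    [0,0,0,0,-0.001,0,0.6],
    [0,0,0,0,0,0.001,0.6],
    [0,0,0,0,0,0.001,0.6],
    [0,0,0,0,0,0,0.6]
  ]
}}

```text
time: 10.23
tool_pos: [0.6341, 0.2124, 0.0595]
tcp_rot: [-2.396, -2.031, 0.001]
wrist_force: [-1.4, 0.7, -2.9]
width: 0.714
grip_force: 55.8
```

Call:
{"name": "drive_tool", "arguments": {
  "rows": [
    [0,0,0,0,-0.0005,0.001,0.6],
    [0,0,0,0,0,0.001,0.6],
    [0,0,0,0,0,0.001,0.6],
    [0,0,0,0,0,0,0.6]
  ]
}}

```text
time: 10.57
tool_pos: [0.6339, 0.2124, 0.0566]
tcp_rot: [-2.397, -2.031, 0.001]
wrist_force: [-1.2, 0.3, -2.4]
width: 0.708
grip_force: 55.7
```

Call:
{"name": "drive_tool", "arguments": {
  "rows": [
    [0,0,0,0,0,0.001,0.6],
    [0,0,0,0,0,0.001,0.6],
    [0,0,0,0,0,0,0.6],
    [0,0,0,0,0,0,0.6]
  ]
}}

```text
time: 10.9
tool_pos: [0.6339, 0.2125, 0.0548]
tcp_rot: [-2.397, -2.031, 0.001]
wrist_force: [-2.4, 0.9, -2.5]
width: 0.708
grip_force: 55.7
```

Call:
{"name": "drive_tool", "arguments": {
  "rows": [
    [0,0,0,0,0,0.001,0.6],
    [0,0,0,0,0,0.0005,0.6],
    [0,0,0,0,0,0,0.6],
    [0,0,0,0,0,0,0.6]
  ]
}}

```text
time: 11.23
tool_pos: [0.634, 0.2125, 0.0543]
tcp_rot: [-2.397, -2.031, 0.0]
wrist_force: [-5.6, 0.1, 2.8]
width: 0.713
grip_force: 56.2
```

Call:
{"name": "drive_tool", "arguments": {
  "rows": [
    [0,0,0,0,0,0,0.78],
    [0,0,0,0,0,0,0.85],
    [0,0,0,0,0,0,1],
    [0,0,0,0,0,0,1],
    [0,0,0,0,0,0,1],
    [0,0,0,0,0,0,1]
  ]
}}

```text
time: 11.73
tool_pos: [0.6344, 0.2125, 0.0537]
tcp_rot: [2.396, 2.031, 0.001]
wrist_force: [-0.3, -0.6, 0.5]
width: 1.0
grip_force: 0.0
```

Call:
{"name": "drive_tool", "arguments": {
  "rows": [
    [0,0,0,0,0,-0.01,1],
    [0,0,0,0,0,-0.02,1],
    [0,0,0,0,0,-0.03,1],
    [0,0,0,0,0,-0.04,1],
    [0,0,0,0,0,-0.04,1],
    [0,0,0,0,0,-0.02,1],
    [0,0,0,0,0,0,1]
  ]
}}

```text
time: 12.32
tool_pos: [0.6383, 0.2138, 0.2229]
tcp_rot: [2.392, 2.027, 0.02]
wrist_force: [0.3, -0.1, 0.2]
width: 1.003
grip_force: 0.0
```

```bash
python3 go.py .434 .1512 .21 0
```

```text
t 12.32 pos [0.6383 0.2138 0.2229] F [ 0.3 -0.1  0.2] w 1.003 grip 0.0 q1,6 [0.29 0.45]
turn deg [ 0.74 -0.28 -9.44] rows 1.3 | then shift [-0.0626 -0.2043  0.0129] rows 4.9
```

Call:
{"name": "drive_tool", "arguments": {
  "rows": [
    [0.37,0,-4.72,0,0,0,1],
    [0.37,0,-4.72,0,0,0,1],
    [0,0,0,-0.0063,-0.0204,0.002,1],
    [0,0,0,-0.0094,-0.0307,0.002,1],
    [0,0,0,-0.0094,-0.0307,0.002,1],
    [0,0,0,-0.0094,-0.0307,0.002,1],
    [0,0,0,-0.0094,-0.0307,0.002,1],
    [0,0,0,-0.0094,-0.0307,0.002,1]
  ]
}}

```text
time: 12.98
tool_pos: [0.4582, 0.1587, 0.2032]
tcp_rot: [-2.214, -2.214, 0.014]
wrist_force: [-1.3, -0.1, 0.2]
width: 1.0
grip_force: 0.0
```

Call:
{"name": "drive_tool", "arguments": {
  "rows": [
    [0,0,0,-0.0063,-0.0204,0,1],
    [0,0,0,-0.003,-0.0103,0,1],
    [0,0,0,0,0,0,1],
    [0,0,0,0,0,0,1],
    [0,0,0,0,0,0,1]
  ]
}}

```text
time: 13.4
tool_pos: [0.4309, 0.1503, 0.2047]
tcp_rot: [-2.215, -2.215, 0.01]
wrist_force: [-0.3, -0.4, -0.3]
width: 1.0
grip_force: 0.0
```

```bash
python3 go.py .434 .1512 .03 0
python3 - <<'E'
from fit import *
P={c:read_camera(c) for c in("top","side")};W=[]
for c in P:
    u0,v0=proj(P[c],[.635,.21,.06])[0].round().astype(int); S=8; l,t=u0-25,v0-25
    im=cv2.cvtColor(P[c]["color"],cv2.COLOR_RGB2BGR)[t:t+50,l:l+50]
    im=cv2.resize(im,None,fx=S,fy=S,interpolation=cv2.INTER_CUBIC)
    for z,col in((.055,(0,200,0)),(.071,(0,0,255))):
        q=box(.634,.2105,-.165,z,z,.062,.11)[[0,2,6,4]]
        cv2.polylines(im,[((proj(P[c],q)-[l,t]+.5)*S).astype(np.int32)],True,col,1)
    W.append(im)
cv2.imwrite("pics/s2.png",np.hstack(W))
E
```

```text
t 13.4 pos [0.4309 0.1503 0.2047] F [-0.3 -0.4 -0.3] w 1.0 grip 0.0 q1,6 [0.28 0.28]
turn deg [-0.63 -0.09 -0.  ] rows 0.0 | then shift [0.0009 0.0031 0.1747] rows 4.2
```

View pics/s2.png

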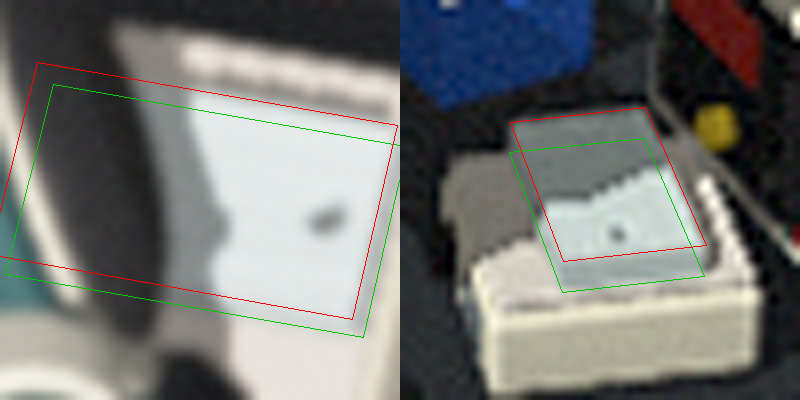

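The plate's outline at 71 mm (red) matches the metal in both views, so it lies flat on the stirrer. Now the beaker.

Call:
{"name": "drive_tool", "arguments": {
  "rows": [
    [-0.63,0,0,0.0009,0.0031,0.015,1],
    [0,0,0,0,0,0.025,1],
    [0,0,0,0,0,0.03,1],
    [0,0,0,0,0,0.03,1],
    [0,0,0,0,0,0.03,1],
    [0,0,0,0,0,0.025,1],
    [0,0,0,0,0,0.015,1],
    [0,0,0,0,0,0.005,1]
  ]
}}

```text
time: 14.17
tool_pos: [0.4302, 0.1505, 0.0258]
tcp_rot: [-2.218, -2.218, 0.009]
wrist_force: [0.6, 0.5, -0.3]
width: 1.001
grip_force: 0.0
```

Call:
{"name": "drive_tool", "arguments": {
  "rows": [
    [0,0,0,0,0,0,1],
    [0,0,0,0,0,0,1],
    [0,0,0,0,0,0,0.7],
    [0,0,0,0,0,0,0.6],
    [0,0,0,0,0,0,0.5],
    [0,0,0,0,0,0,0.5],
    [0,0,0,0,0,0,0.5],
    [0,0,0,0,0,0,0.5]
  ],
  "force": 25
}}

```text
time: 14.83
tool_pos: [0.4336, 0.1514, 0.0306]
tcp_rot: [-2.221, -2.221, -0.004]
wrist_force: [-0.7, -1.2, 6.1]
width: 0.603
grip_force: 25.1
```

```bash
python3 go.py .634 .2105 .1 0
```

```text
t 14.83 pos [0.4336 0.1514 0.0306] F [-0.7 -1.2  6.1] w 0.603 grip 25.1 q1,6 [0.28 0.28]
turn deg [ 0.09 -0.11 -0.  ] rows 0.0 | then shift [ 0.0591  0.2004 -0.0694] rows 4.8
```

Call:
{"name": "drive_tool", "arguments": {
  "rows": [
    [0,0,0,0,0,-0.01,0.5],
    [0,0,0,0,0,-0.025,0.5],
    [0,0,0,0,0,-0.035,0.5],
    [0,0,0,0,0,-0.035,0.5],
    [0,0,0,0,0,-0.03,0.5],
    [0,0,0,0.003,0.01,-0.015,0.5],
    [0,0,0,0.0059,0.02,0,0.5],
    [0,0,0,0.0089,0.03,0,0.5]
  ]
}}

```text
time: 15.5
tool_pos: [0.4918, 0.1686, 0.1814]
tcp_rot: [-2.221, -2.221, -0.002]
wrist_force: [-0.9, -0.2, 0.7]
width: 0.606
grip_force: 25.5
```

Call:
{"name": "drive_tool", "arguments": {
  "rows": [
    [0,0,0,0.0089,0.03,0,0.5],
    [0,0,0,0.0089,0.03,0,0.5],
    [0,0,0,0.0089,0.03,0,0.5],
    [0,0,0,0.0074,0.025,0,0.5],
    [0,0,0,0.0045,0.015,0,0.5],
    [0,0,0,0.0027,0.0104,0,0.5],
    [0,0,0,0,0,0,0.5],
    [0,0,0,0,0,0,0.5]
  ]
}}

```text
time: 16.17
tool_pos: [0.6318, 0.2097, 0.1783]
tcp_rot: [-2.219, -2.219, 0.004]
wrist_force: [-0.6, 0.0, -1.8]
width: 0.6
grip_force: 25.5
```

Call:
{"name": "drive_tool", "arguments": {
  "rows": [
    [0,0,0,0,0,0.01,0.5],
    [0,0,0,0,0,0.015,0.5],
    [0,0,0,0,0,0.01,0.5],
    [0,0,0,0,0,0,0.5],
    [0,0,0,0,0,0,0.5],
    [0,0,0,0,0,0,0.5]
  ]
}}

```text
time: 16.67
tool_pos: [0.6323, 0.21, 0.144]
tcp_rot: [-2.22, -2.22, 0.001]
wrist_force: [-0.5, -0.3, -0.5]
width: 0.602
grip_force: 25.5
```

```bash
python3 go.py .634 .2105 .1016 0
```

```text
t 16.67 pos [0.6323 0.21   0.144 ] F [-0.5 -0.3 -0.5] w 0.602 grip 25.5 q1,6 [0.28 0.28]
turn deg [-0.1  -0.06  0.  ] rows 0.0 | then shift [0.0005 0.0017 0.0424] rows 1.0
```

Call:
{"name": "drive_tool", "arguments": {
  "rows": [
    [0,0,0,0.0005,0.0017,0.01,0.5],
    [0,0,0,0,0,0.015,0.5],
    [0,0,0,0,0,0.01,0.5],
    [0,0,0,0,0,0.003,0.5],
    [0,0,0,0,0,0,0.5],
    [0,0,0,0,0,0,0.5],
    [0,0,0,0,0,0,0.5]
  ]
}}

```text
time: 17.25
tool_pos: [0.6349, 0.2107, 0.1065]
tcp_rot: [-2.22, -2.22, -0.001]
wrist_force: [0.1, -0.3, -1.4]
width: 0.605
grip_force: 25.5
```

Call:
{"name": "drive_tool", "arguments": {
  "rows": [
    [0,0,0,0,0,0.0015,0.5],
    [0,0,0,0,0,0.0015,0.5],
    [0,0,0,0,0,0,0.5],
    [0,0,0,0,0,0,0.5]
  ]
}}

```text
time: 17.58
tool_pos: [0.6343, 0.2105, 0.1029]
tcp_rot: [-2.22, -2.22, 0.001]
wrist_force: [-0.4, 0.7, -1.0]
width: 0.6
grip_force: 25.5
```

Call:
{"name": "drive_tool", "arguments": {
  "rows": [
    [0,0,0,0,0,0.001,0.5],
    [0,0,0,0,0,0.0005,0.5],
    [0,0,0,0,0,0,0.5],
    [0,0,0,0,0,0,0.5]
  ]
}}

```text
time: 17.92
tool_pos: [0.6344, 0.2106, 0.1018]
tcp_rot: [-2.22, -2.22, 0.0]
wrist_force: [-0.4, 0.1, 2.9]
width: 0.601
grip_force: 25.7
```

Call:
{"name": "drive_tool", "arguments": {
  "rows": [
    [0,0,0,0,0,0,0.65],
    [0,0,0,0,0,0,0.7],
    [0,0,0,0,0,0,0.8],
    [0,0,0,0,0,0,0.9],
    [0,0,0,0,0,0,0.9],
    [0,0,0,0,0,-0.005,0.9],
    [0,0,0,0,0,-0.015,0.9],
    [0,0,0,0,0,-0.03,1]
  ]
}}

```text
time: 18.58
tool_pos: [0.6311, 0.2095, 0.1472]
tcp_rot: [-2.217, -2.217, 0.013]
wrist_force: [-0.5, -0.0, -0.8]
width: 1.0
grip_force: 0.0
```

Call:
{"name": "drive_tool", "arguments": {
  "rows": [
    [0,0,0,0,0,-0.035,1],
    [0,0,0,0,0,-0.03,1],
    [0,0,0,0,0,-0.015,1],
    [0,0,0,0,0,0,1],
    [0,0,0,0,0,0,1]
  ]
}}

```text
time: 19.0
tool_pos: [0.6353, 0.2107, 0.2331]
tcp_rot: [-2.221, -2.221, -0.004]
wrist_force: [-0.2, 0.9, -0.9]
width: 1.001
grip_force: 0.0
```

```bash
python3 go.py .3598 .2717 .22 0.3; python3 -c "
from fit import *
P={c:read_camera(c) for c in('top','side')}
print(fit(P,'beaker',.634,.2105,hz=.156,fixh=True,cams=('side',),thr=140))"
```

```text
t 19.0 pos [0.6353 0.2107 0.2331] F [-0.2  0.9 -0.9] w 1.001 grip 0.0 q1,6 [0.28 0.28]
turn deg [  0.1   -0.1  -17.19] rows 2.4 | then shift [ 0.1397 -0.2452  0.0131] rows 5.9
(array([0.60190149, 0.14673534, 0.156     , 0.        ]), np.float64(524.7257080078125), [968.2852172851562])
```

Call:
{"name": "drive_tool", "arguments": {
  "rows": [
    [0,0,-7.16,0,0,0,1],
    [0,0,-7.16,0,0,0,1],
    [0,0,-7.16,0,0,0,1],
    [0,0,-7.16,0,0,0,1],
    [0,0,-7.16,0,0,0,1],
    [0,0,-7.16,0,0,0,1],
    [0,0,0,0,0,0,1]
  ]
}}

```text
time: 19.68
tool_pos: [0.6331, 0.21, 0.2283]
tcp_rot: [-1.247, -2.877, 0.004]
wrist_force: [0.6, 0.5, 0.3]
width: 0.999
grip_force: 0.0
```

```bash
python3 go.py .3598 .2717 .22 0.75
```

```text
t 19.68 pos [0.6331 0.21   0.2283] F [0.6 0.5 0.3] w 0.999 grip 0.0 q1,6 [ 0.28 -0.47]
turn deg [-0.27 -0.24  0.16] rows 0.0 | then shift [ 0.2314 -0.1579  0.0083] rows 5.5
```

Call:
{"name": "drive_tool", "arguments": {
  "rows": [
    [-0.2,-0.2,0,0.015,-0.01,0.004,1],
    [0,0,0,0.03,-0.02,0.004,1],
    [0,0,0,0.035,-0.024,0,1],
    [0,0,0,0.035,-0.024,0,1],
    [0,0,0,0.035,-0.024,0,1],
    [0,0,0,0.035,-0.024,0,1],
    [0,0,0,0.03,-0.02,0,1],
    [0,0,0,0.0164,-0.0119,0,1]
  ]
}}

```text
time: 20.35
tool_pos: [0.3598, 0.2711, 0.2206]
tcp_rot: [-1.258, -2.878, 0.002]
wrist_force: [-0.1, 0.3, -0.8]
width: 0.999
grip_force: 0.0
```

Call:
{"name": "drive_tool", "arguments": {
  "rows": [
    [0,0,0,0,0,0,1],
    [0,0,0,0,0,0,1],
    [0,0,0,0,0,0,1],
    [0,0,0,0,0,0,1]
  ]
}}

```text
time: 20.68
tool_pos: [0.3651, 0.2713, 0.2222]
tcp_rot: [1.256, 2.877, 0.002]
wrist_force: [-0.1, -0.0, -0.2]
width: 1.002
grip_force: 0.0
```

```bash
python3 go.py .3598 .2717 .04 0.75; python3 -c "
from h import *
p=read_camera('side');q=read_camera('top')
im=lambda p,x,y,z,w,h,S:(lambda c:cv2.resize(cv2.cvtColor(p['color'],cv2.COLOR_RGB2BGR)[c[1]-h:c[1]+h,c[0]-w:c[0]+w],None,fx=S,fy=S,interpolation=cv2.INTER_CUBIC))(proj(p,[x,y,z])[0].round().astype(int))
a=im(q,.634,.21,.1,30,30,6);b=im(p,.634,.21,.1,30,30,6)
cv2.imwrite('pics/bk.png',np.hstack([a,b]))"
```

```text
t 20.68 pos [0.3651 0.2713 0.2222] F [-0.1 -0.  -0.2] w 1.002 grip 0.0 q1,6 [ 0.59 -0.16]
turn deg [ 0.14  0.1  -0.12] rows 0.0 | then shift [ 0.0039 -0.0036  0.1822] rows 4.4
```

View pics/bk.png

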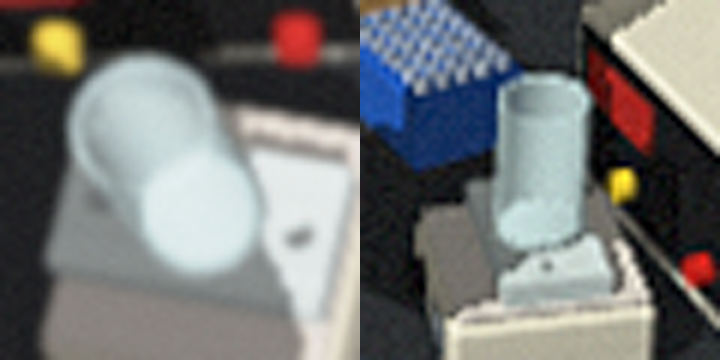

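The beaker stands upright in the middle of the plate: in the top view its base centre (200,212) lies between the holes at (97,198) and (300,237). Now the bottle.

Call:
{"name": "drive_tool", "arguments": {
  "rows": [
    [0.14,0.1,0,0.0039,-0.0036,0.012,1],
    [0,0,0,0,0,0,1],
    [0,0,0,0,0,0.02,1],
    [0,0,0,0,0,0.03,1],
    [0,0,0,0,0,0.03,1],
    [0,0,0,0,0,0.03,1],
    [0,0,0,0,0,0.03,1],
    [0,0,0,0,0,0.02,1]
  ]
}}

```text
time: 21.45
tool_pos: [0.357, 0.2705, 0.0472]
tcp_rot: [-1.254, -2.878, 0.005]
wrist_force: [-0.5, -0.1, 0.2]
width: 0.999
grip_force: 0.0
```

Call:
{"name": "drive_tool", "arguments": {
  "rows": [
    [0,0,0,0,0,0.01,1],
    [0,0,0,0,0,0,1],
    [0,0,0,0,0,0,1],
    [0,0,0,0,0,0,1]
  ]
}}

```text
time: 21.78
tool_pos: [0.3602, 0.2727, 0.0418]
tcp_rot: [1.253, 2.879, 0.004]
wrist_force: [-0.5, -0.0, 0.6]
width: 0.999
grip_force: 0.0
```

Call:
{"name": "drive_tool", "arguments": {
  "rows": [
    [0,0,0,0,0,0,0.7],
    [0,0,0,0,0,0,0.6],
    [0,0,0,0,0,0,0.5],
    [0,0,0,0,0,0,0.4],
    [0,0,0,0,0,0,0.4],
    [0,0,0,0,0,0,0.4],
    [0,0,0,0,0,0,0.4]
  ],
  "force": 30
}}

```text
time: 22.37
tool_pos: [0.3596, 0.2723, 0.0416]
tcp_rot: [1.253, 2.88, 0.002]
wrist_force: [-0.7, -1.0, 6.2]
width: 0.504
grip_force: 30.0
```

```bash
python3 go.py .604 -.119 .2 .12; python3 - <<'E'
# tray rings: fit in both orthos at z=.005
from h import *
from scipy.optimize import minimize
for c in("top","side"):
    p=read_camera(c); im=ortho(p,.614,-.21,.005,.16,.0005)
    g=cv2.GaussianBlur(im[...,1].astype(np.float32),(0,0),1.5)
    bg=cv2.GaussianBlur(im[...,1].astype(np.float32),(0,0),12); d=bg-g
    th=np.linspace(0,2*np.pi,120,endpoint=False)
    def cost(v):
        s=0;R=v[3]
        for y in(.09,0,-.09):
            X=v[0]-np.sin(v[2])*y+R*np.cos(th); Y=v[1]+np.cos(v[2])*y+R*np.sin(th)
            col=((-.21-Y+.16)/.0005-.5).astype(np.float32); row=((.614-X+.16)/.0005-.5).astype(np.float32)
            s+=cv2.remap(d,col[None],row[None],cv2.INTER_LINEAR).mean()
        return -s
    best=min((minimize(cost,[.613+i,-.209+j,.12,.036],method="Nelder-Mead",options=dict(initial_simplex=[[.613+i,-.209+j,.12,.036]]+[[.613+i+a,-.209+j+b,.12+e,.036+f] for a,b,e,f in((.002,0,0,0),(0,.002,0,0),(0,0,.02,0),(0,0,0,.001))])) for i in(-.002,0,.002) for j in(-.002,0,.002)),key=lambda r:r.fun)
    v=best.x; print(c,np.round(v,4),round(best.fun,1),[np.round([v[0]-np.sin(v[2])*y,v[1]+np.cos(v[2])*y],4).tolist() for y in(.09,0,-.09)])
E
```

```text
t 22.37 pos [0.3596 0.2723 0.0416] F [-0.7 -1.   6.2] w 0.504 grip 30.0 q1,6 [ 0.59 -0.16]
turn deg [ 9.000e-02 -3.000e-02  3.609e+01] rows 5.0 | then shift [-0.4177  0.1958 -0.1584] rows 10.0
top [ 0.615  -0.209   0.122   0.0353] -44.6 [[0.604, -0.1196], [0.615, -0.209], [0.6259, -0.2983]]
side [ 0.6153 -0.2085  0.1247  0.0355] -138.5 [[0.6041, -0.1192], [0.6153, -0.2085], [0.6265, -0.2978]]
```

Call:
{"name": "drive_tool", "arguments": {
  "rows": [
    [0,0,0,0,0,-0.01,0.4],
    [0,0,0,0,0,-0.025,0.4],
    [0,0,0,0,0,-0.035,0.4],
    [0,0,6.02,0,0,-0.035,0.4],
    [0,0,6.02,0,0,-0.025,0.4],
    [0,0,6.02,0,0,-0.01,0.4],
    [0,0,6.02,0,0,0,0.4],
    [0,0,6.02,0,0,0,0.4]
  ]
}}

```text
time: 23.13
tool_pos: [0.3597, 0.2724, 0.1827]
tcp_rot: [1.964, 2.451, 0.006]
wrist_force: [0.3, 0.4, -2.0]
width: 0.501
grip_force: 31.0
```

Call:
{"name": "drive_tool", "arguments": {
  "rows": [
    [0,0,6.02,0,0,0,0.4],
    [0,0,0,-0.015,0.007,0,0.4],
    [0,0,0,-0.025,0.0118,0,0.4],
    [0,0,0,-0.034,0.016,0,0.4],
    [0,0,0,-0.034,0.016,0,0.4],
    [0,0,0,-0.034,0.016,0,0.4],
    [0,0,0,-0.034,0.016,0,0.4],
    [0,0,0,-0.034,0.016,0,0.4]
  ]
}}

```text
time: 23.8
tool_pos: [0.4825, 0.0735, 0.1811]
tcp_rot: [2.085, 2.35, 0.001]
wrist_force: [0.5, 0.6, -2.4]
width: 0.504
grip_force: 31.0
```

Call:
{"name": "drive_tool", "arguments": {
  "rows": [
    [0,0,0,-0.034,0.016,0,0.4],
    [0,0,0,-0.034,0.016,0,0.4],
    [0,0,0,-0.034,0.016,0,0.4],
    [0,0,0,-0.034,0.016,0,0.4],
    [0,0,0,-0.034,0.016,0,0.4],
    [0,0,0,-0.025,0.0118,0,0.4],
    [0,0,0,-0.0127,0.0052,0,0.4],
    [0,0,0,0,0,0,0.4]
  ]
}}

```text
time: 24.47
tool_pos: [0.6041, -0.1221, 0.1806]
tcp_rot: [2.088, 2.346, 0.0]
wrist_force: [-0.2, 0.8, -0.8]
width: 0.505
grip_force: 31.0
```

Call:
{"name": "drive_tool", "arguments": {
  "rows": [
    [0,0,0,0,0,0.01,0.4],
    [0,0,0,0,0,0.02,0.4],
    [0,0,0,0,0,0.02,0.4],
    [0,0,0,0,0,0.01,0.4],
    [0,0,0,0,0,0,0.4],
    [0,0,0,0,0,0,0.4],
    [0,0,0,0,0,0,0.4],
    [0,0,0,0,0,0,0.4]
  ]
}}

```text
time: 25.13
tool_pos: [0.6041, -0.1193, 0.122]
tcp_rot: [2.083, 2.349, 0.003]
wrist_force: [-0.5, -0.2, -0.8]
width: 0.502
grip_force: 31.0
```

```bash
python3 go.py .604 -.1194 .0466 .12
```

```text
t 25.13 pos [ 0.6041 -0.1193  0.122 ] F [-0.5 -0.2 -0.8] w 0.502 grip 31.0 q1,6 [-0.24 -0.36]
turn deg [ 0.15  0.02 -0.  ] rows 0.0 | then shift [-0.0001 -0.0002  0.0754] rows 1.8
```

Call:
{"name": "drive_tool", "arguments": {
  "rows": [
    [0,0,0,0,0,0.01,0.4],
    [0,0,0,0,0,0.02,0.4],
    [0,0,0,0,0,0.02,0.4],
    [0,0,0,0,0,0.015,0.4],
    [0,0,0,0,0,0.005,0.4],
    [0,0,0,0,0,0,0.4],
    [0,0,0,0,0,0,0.4],
    [0,0,0,0,0,0,0.4]
  ]
}}

```text
time: 25.8
tool_pos: [0.6044, -0.1198, 0.0518]
tcp_rot: [2.084, 2.348, 0.002]
wrist_force: [0.3, 0.9, -0.6]
width: 0.5
grip_force: 31.0
```

Call:
{"name": "drive_tool", "arguments": {
  "rows": [
    [0,0,0,0,0,0.0015,0.4],
    [0,0,0,0,0,0.0015,0.4],
    [0,0,0,0,0,0,0.4],
    [0,0,0,0,0,0,0.4]
  ]
}}

```text
time: 26.13
tool_pos: [0.6033, -0.1195, 0.0477]
tcp_rot: [2.085, 2.35, 0.001]
wrist_force: [-0.0, -0.2, -0.8]
width: 0.51
grip_force: 31.0
```

Call:
{"name": "drive_tool", "arguments": {
  "rows": [
    [0,0,0,0,0.0006,0.001,0.4],
    [0,0,0,0,0,0.0005,0.4],
    [0,0,0,0,0,0,0.4],
    [0,0,0,0,0,0,0.4]
  ]
}}

```text
time: 26.47
tool_pos: [0.604, -0.1195, 0.0467]
tcp_rot: [2.085, 2.35, 0.001]
wrist_force: [-2.9, 0.2, 5.7]
width: 0.503
grip_force: 31.5
```

Contact. I release, rise, and head for the jar.

Call:
{"name": "drive_tool", "arguments": {
  "rows": [
    [0,0,0,0,0,0,0.55],
    [0,0,0,0,0,0,0.62],
    [0,0,0,0,0,0,0.75],
    [0,0,0,0,0,0,0.9],
    [0,0,0,0,0,0,0.9],
    [0,0,0,0,0,-0.005,0.9],
    [0,0,0,0,0,-0.015,0.9],
    [0,0,0,0,0,-0.03,1]
  ]
}}

```text
time: 27.13
tool_pos: [0.6002, -0.1186, 0.0923]
tcp_rot: [-2.08, -2.344, 0.006]
wrist_force: [-0.3, -0.3, -0.6]
width: 0.995
grip_force: 0.0
```

Call:
{"name": "drive_tool", "arguments": {
  "rows": [
    [0,0,0,0,0,-0.035,1],
    [0,0,0,0,0,-0.035,1],
    [0,0,0,0,0,-0.025,1],
    [0,0,0,0,0,-0.01,1],
    [0,0,0,0,0,0,1],
    [0,0,0,0,0,0,1],
    [0,0,0,0,0,0,1],
    [0,0,0,0,0,0,1]
  ]
}}

```text
time: 27.8
tool_pos: [0.602, -0.119, 0.1978]
tcp_rot: [-2.082, -2.347, 0.003]
wrist_force: [0.5, 0.7, 0.5]
width: 1.0
grip_force: 0.0
```

```bash
python3 go.py .439 -.1435 .18 0.12; python3 - <<'E'
from h import *
P={c:read_camera(c) for c in("top","side")}
# jar as seen: lid dark circle & label; overlay
W=[]
for c in P:
    u,v=proj(P[c],[.439,-.1435,.034])[0].round().astype(int);S=10;l,t=u-20,v-20
    im=cv2.resize(cv2.cvtColor(P[c]["color"],cv2.COLOR_RGB2BGR)[t:t+40,l:l+40],None,fx=S,fy=S,interpolation=cv2.INTER_CUBIC)
    im=cv2.convertScaleAbs(im,alpha=1.6)
    th=np.linspace(0,6.28,40)
    for z,r,col in((0,.03,(0,255,0)),(.05,.03,(255,0,255)),(.068,.029,(0,0,255))):
        q=np.c_[.439+r*np.cos(th),-.1435+r*np.sin(th),0*th+z]
        cv2.polylines(im,[((proj(P[c],q)-[l,t]+.5)*S).astype(np.int32)],True,col,1)
    W.append(im)
cv2.imwrite("pics/jar.png",np.hstack(W))
E
```

```text
t 27.8 pos [ 0.602  -0.119   0.1978] F [0.5 0.7 0.5] w 1.0 grip 0.0 q1,6 [-0.24 -0.36]
turn deg [-0.26 -0.12 -0.04] rows 0.0 | then shift [-0.0048 -0.1647  0.0178] rows 4.0
```

View pics/jar.png

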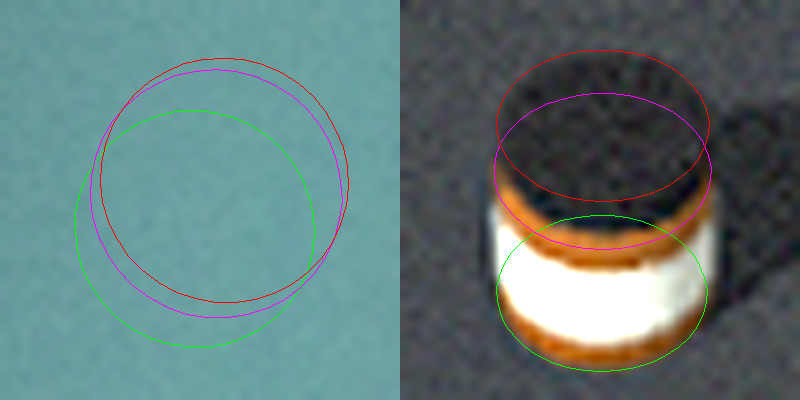

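The side view shows the jar matching the model outline, with its base rim at row 370 and sides at 495 and 712. The arm hides it from the top camera. I go for it.

Call:
{"name": "drive_tool", "arguments": {
  "rows": [
    [-0.26,0,0,-0.0008,-0.015,0.004,1],
    [0,0,0,-0.0008,-0.03,0.005,1],
    [0,0,0,-0.0008,-0.035,0.005,1],
    [0,0,0,-0.0008,-0.035,0.004,1],
    [0,0,0,-0.0008,-0.03,0,1],
    [0,0,0,-0.0008,-0.0197,0,1],
    [0,0,0,0,0,0,1],
    [0,0,0,0,0,0,1]
  ]
}}

```text
time: 28.57
tool_pos: [0.4398, -0.1438, 0.1815]
tcp_rot: [2.085, 2.347, 0.006]
wrist_force: [0.2, -1.2, 0.9]
width: 1.0
grip_force: 0.0
```

```bash
python3 go.py .439 -.1435 .010 0.12
```

```text
t 28.57 pos [ 0.4398 -0.1438  0.1815] F [ 0.2 -1.2  0.9] w 1.0 grip 0.0 q1,6 [-0.37 -0.49]
turn deg [ 0.24 -0.05 -0.11] rows 0.0 | then shift [ 0.0004 -0.0008  0.1715] rows 4.1
```

Call:
{"name": "drive_tool", "arguments": {
  "rows": [
    [0.24,0,0,0.0004,-0.0008,0.01,1],
    [0,0,0,0,0,0.025,1],
    [0,0,0,0,0,0.035,1],
    [0,0,0,0,0,0.035,1],
    [0,0,0,0,0,0.03,1],
    [0,0,0,0,0,0.02,1],
    [0,0,0,0,0,0.012,1],
    [0,0,0,0,0,0.004,1]
  ]
}}

```text
time: 29.23
tool_pos: [0.4384, -0.1421, 0.0075]
tcp_rot: [-2.08, -2.347, 0.002]
wrist_force: [0.5, 0.6, -0.1]
width: 0.997
grip_force: 0.0
```

Call:
{"name": "drive_tool", "arguments": {
  "rows": [
    [0,0,0,0,0,0,1],
    [0,0,0,0,0,0,1],
    [0,0,0,0,0,0,0.8],
    [0,0,0,0,0,0,0.7],
    [0,0,0,0,0,0,0.6],
    [0,0,0,0,0,0,0.6],
    [0,0,0,0,0,0,0.6],
    [0,0,0,0,0,0,0.6]
  ],
  "force": 35
}}

```text
time: 29.9
tool_pos: [0.4415, -0.1439, 0.0127]
tcp_rot: [2.083, 2.348, 0.003]
wrist_force: [-0.5, 0.6, 5.5]
width: 0.69
grip_force: 38.3
```

```bash
python3 go.py .6262 -.298 .14 0.12
```

```text
t 29.9 pos [ 0.4415 -0.1439  0.0127] F [-0.5  0.6  5.5] w 0.69 grip 38.3 q1,6 [-0.37 -0.49]
turn deg [ 0.18  0.05 -0.04] rows 0.0 | then shift [-0.1751  0.1649 -0.1273] rows 4.2
```

Call:
{"name": "drive_tool", "arguments": {
  "rows": [
    [0,0,0,0,0,-0.01,0.6],
    [0,0,0,0,0,-0.025,0.6],
    [0,0,0,0,0,-0.035,0.6],
    [0,0,0,0,0,-0.03,0.6],
    [0,0,0,0,0,-0.02,0.6],
    [0,0,0,0,0,-0.007,0.6],
    [0,0,0,0,0,0,0.6]
  ]
}}

```text
time: 30.48
tool_pos: [0.4415, -0.1441, 0.1407]
tcp_rot: [2.082, 2.346, 0.004]
wrist_force: [0.1, -0.4, -1.6]
width: 0.69
grip_force: 38.3
```

```bash
python3 go.py .6262 -.298 .14 0.12; python3 -c "
from h import *
print(at_z(read_camera('side'),[(437,312)],0),at_z(read_camera('top'),[(462,138)],0))"
```

```text
t 30.48 pos [ 0.4415 -0.1441  0.1407] F [ 0.1 -0.4 -1.6] w 0.69 grip 38.3 q1,6 [-0.37 -0.49]
turn deg [ 0.29  0.11 -0.04] rows 0.0 | then shift [-0.1749  0.1649  0.0007] rows 4.2
[[ 0.61943157 -0.47158736  0.        ]] [[ 6.17627410e-01 -4.59912567e-01 -1.11022302e-16]]
```

Call:
{"name": "drive_tool", "arguments": {
  "rows": [
    [0.29,0,0,-0.01,0.0095,0,0.6],
    [0,0,0,-0.025,0.0236,0,0.6],
    [0,0,0,-0.035,0.033,0,0.6],
    [0,0,0,-0.035,0.033,0,0.6],
    [0,0,0,-0.035,0.033,0,0.6],
    [0,0,0,-0.025,0.0236,0,0.6],
    [0,0,0,-0.0099,0.0092,0,0.6],
    [0,0,0,0,0,0,0.6]
  ]
}}

```text
time: 31.25
tool_pos: [0.6106, -0.2868, 0.1338]
tcp_rot: [-2.082, -2.344, 0.007]
wrist_force: [-0.0, 1.1, -0.0]
width: 0.691
grip_force: 38.3
```

Call:
{"name": "drive_tool", "arguments": {
  "rows": [
    [0,0,0,0,0,0.01,0.6],
    [0,0,0,0,0,0.025,0.6],
    [0,0,0,0,0,0.025,0.6],
    [0,0,0,0,0,0.02,0.6],
    [0,0,0,0,0,0.01,0.6],
    [0,0,0,0,0,0,0.6],
    [0,0,0,0,0,0,0.6],
    [0,0,0,0,0,0,0.6]
  ]
}}

```text
time: 31.92
tool_pos: [0.6098, -0.2851, 0.0486]
tcp_rot: [-2.083, -2.349, 0.004]
wrist_force: [-0.7, -0.6, -0.6]
width: 0.691
grip_force: 38.3
```

```bash
python3 go.py .6262 -.298 .0177 0.12
```

```text
t 31.92 pos [ 0.6098 -0.2851  0.0486] F [-0.7 -0.6 -0.6] w 0.691 grip 38.3 q1,6 [-0.47 -0.59]
turn deg [-0.19  0.02 -0.02] rows 0.0 | then shift [-0.0147  0.0147  0.0309] rows 0.7
```

Call:
{"name": "drive_tool", "arguments": {
  "rows": [
    [-0.19,0,0,-0.007,0.007,0,0.6],
    [0,0,0,-0.0077,0.0077,0.005,0.6],
    [0,0,0,0,0,0.01,0.6],
    [0,0,0,0,0,0.007,0.6],
    [0,0,0,0,0,0.003,0.6],
    [0,0,0,0,0,0,0.6],
    [0,0,0,0,0,0,0.6],
    [0,0,0,0,0,0,0.6]
  ]
}}

```text
time: 32.58
tool_pos: [0.6255, -0.2978, 0.0222]
tcp_rot: [-2.084, -2.349, 0.001]
wrist_force: [0.8, 0.8, -1.0]
width: 0.695
grip_force: 38.3
```

```bash
python3 go.py .6262 -.298 .0177 0.12
```

```text
t 32.58 pos [ 0.6255 -0.2978  0.0222] F [ 0.8  0.8 -1. ] w 0.695 grip 38.3 q1,6 [-0.48 -0.6 ]
turn deg [-0.09 -0.04 -0.03] rows 0.0 | then shift [-0.0003  0.0007  0.0045] rows 0.1
```

Call:
{"name": "drive_tool", "arguments": {
  "rows": [
    [0,0,0,-0.0003,0.0007,0.002,0.6],
    [0,0,0,0,0,0.0015,0.6],
    [0,0,0,0,0,0,0.6],
    [0,0,0,0,0,0,0.6]
  ]
}}

```text
time: 32.92
tool_pos: [0.6264, -0.2981, 0.0189]
tcp_rot: [-2.084, -2.349, 0.001]
wrist_force: [-0.9, -0.0, -0.8]
width: 0.692
grip_force: 38.3
```

Call:
{"name": "drive_tool", "arguments": {
  "rows": [
    [0,0,0,0,0,0.001,0.6],
    [0,0,0,0,0,0.0005,0.6],
    [0,0,0,0,0,0,0.6],
    [0,0,0,0,0,0,0.6]
  ]
}}

```text
time: 33.25
tool_pos: [0.6265, -0.2983, 0.0178]
tcp_rot: [-2.084, -2.349, 0.001]
wrist_force: [-0.4, 1.8, 0.8]
width: 0.691
grip_force: 38.5
```

Call:
{"name": "drive_tool", "arguments": {
  "rows": [
    [0,0,0,0,0,0.0005,0.6],
    [0,0,0,0,0,0,0.6],
    [0,0,0,0,0,0,0.73],
    [0,0,0,0,0,0,0.8],
    [0,0,0,0,0,0,0.9],
    [0,0,0,0,0,0,1],
    [0,0,0,0,0,0,1],
    [0,0,0,0,0,-0.005,1]
  ]
}}

```text
time: 33.92
tool_pos: [0.6255, -0.2977, 0.0207]
tcp_rot: [-2.083, -2.347, 0.002]
wrist_force: [-0.5, -0.5, -0.3]
width: 1.001
grip_force: 0.0
```

Call:
{"name": "drive_tool", "arguments": {
  "rows": [
    [0,0,0,0,0,-0.015,1],
    [0,0,0,0,0,-0.03,1],
    [0,0,0,0,0,-0.035,1],
    [0,0,0,0,0,-0.035,1],
    [0,0,0,0,0,-0.025,1],
    [0,0,0,0,0,-0.01,1],
    [0,0,0,0,0,0,1],
    [0,0,0,0,0,0,1]
  ]
}}

```text
time: 34.58
tool_pos: [0.6266, -0.2983, 0.1724]
tcp_rot: [-2.085, -2.35, 0.001]
wrist_force: [-0.3, -0.5, -1.4]
width: 1.001
grip_force: 0.0
```

```bash
python3 go.py .3559 -.2692 .17 0.12
```

```text
t 34.58 pos [ 0.6266 -0.2983  0.1724] F [-0.3 -0.5 -1.4] w 1.001 grip 0.0 q1,6 [-0.48 -0.6 ]
turn deg [-0.02  0.01 -0.04] rows 0.0 | then shift [ 0.0613 -0.2653  0.0024] rows 6.4
```

Call:
{"name": "drive_tool", "arguments": {
  "rows": [
    [0,0,6.87,0,0,0,1],
    [0,0,6.87,0,0,0,1],
    [0,0,6.87,0,0,0,1],
    [0,0,6.87,0,0,0,1],
    [0,0,6.87,0,0,0,1],
    [0,0,6.87,0,0,0,1],
    [0,0,6.87,0,0,0,1],
    [0,0,6.87,0,0,0,1]
  ]
}}

```text
time: 35.25
tool_pos: [0.6246, -0.2972, 0.1678]
tcp_rot: [-2.932, -1.112, 0.008]
wrist_force: [0.2, -0.0, 0.0]
width: 1.0
grip_force: 0.0
```

Call:
{"name": "drive_tool", "arguments": {
  "rows": [
    [0,0,6.87,0,0,0,1],
    [0,0,6.87,0,0,0,1],
    [0,0,6.87,0,0,0,1],
    [0,0,0,0,0,0,1]
  ]
}}

```text
time: 35.58
tool_pos: [0.6246, -0.2973, 0.1679]
tcp_rot: [-3.084, -0.574, 0.01]
wrist_force: [0.2, 0.1, -1.2]
width: 1.001
grip_force: 0.0
```

```bash
python3 go.py .3559 -.2692 .17 -1.2
```

```text
t 35.58 pos [ 0.6246 -0.2973  0.1679] F [ 0.2  0.1 -1.2] w 1.001 grip 0.0 q1,6 [-0.48  0.72]
turn deg [-0.31  0.3  -0.15] rows 0.0 | then shift [-0.2403 -0.1236 -0.0021] rows 5.8
```

Call:
{"name": "drive_tool", "arguments": {
  "rows": [
    [-0.31,0.3,0,-0.015,-0.0077,0,1],
    [0,0,0,-0.03,-0.0154,0,1],
    [0,0,0,-0.0367,-0.0189,0,1],
    [0,0,0,-0.0367,-0.0189,0,1],
    [0,0,0,-0.0367,-0.0189,0,1],
    [0,0,0,-0.0367,-0.0189,0,1],
    [0,0,0,-0.0335,-0.0172,0,1],
    [0,0,0,-0.015,-0.0077,0,1]
  ]
}}

```text
time: 36.25
tool_pos: [0.3524, -0.2677, 0.1674]
tcp_rot: [-3.086, -0.584, 0.0]
wrist_force: [0.1, 0.2, 0.1]
width: 1.001
grip_force: 0.0
```

Call:
{"name": "drive_tool", "arguments": {
  "rows": [
    [0,0,0,0,0,0,1],
    [0,0,0,0,0,0,1],
    [0,0,0,0,0,0,1]
  ]
}}

```text
time: 36.5
tool_pos: [0.3584, -0.2703, 0.17]
tcp_rot: [3.084, 0.581, 0.008]
wrist_force: [0.6, -0.1, 0.9]
width: 1.0
grip_force: 0.0
```

```bash
python3 go.py .3559 -.2692 -.001 -1.2
```

```text
t 36.5 pos [ 0.3584 -0.2703  0.17  ] F [ 0.6 -0.1  0.9] w 1.0 grip 0.0 q1,6 [-0.7   0.49]
turn deg [ 0.25 -0.25  0.1 ] rows 0.0 | then shift [-0.0019 -0.0019  0.171 ] rows 4.1
```

Call:
{"name": "drive_tool", "arguments": {
  "rows": [
    [0.25,-0.25,0,-0.0019,-0.0019,0.01,1],
    [0,0,0,0,0,0.025,1],
    [0,0,0,0,0,0.035,1],
    [0,0,0,0,0,0.035,1],
    [0,0,0,0,0,0.03,1],
    [0,0,0,0,0,0.02,1],
    [0,0,0,0,0,0.01,1],
    [0,0,0,0,0,0.004,1]
  ]
}}

```text
time: 37.17
tool_pos: [0.3545, -0.2678, -0.0012]
tcp_rot: [-3.084, -0.581, 0.005]
wrist_force: [0.5, 0.2, 0.2]
width: 1.002
grip_force: 0.0
```

Call:
{"name": "drive_tool", "arguments": {
  "rows": [
    [0,0,0,0,0,0,1],
    [0,0,0,0,0,0,1],
    [0,0,0,0,0,0,0.8],
    [0,0,0,0,0,0,0.7],
    [0,0,0,0,0,0,0.6],
    [0,0,0,0,0,0,0.6],
    [0,0,0,0,0,0,0.6],
    [0,0,0,0,0,0,0.6]
  ],
  "force": 30
}}

```text
time: 37.83
tool_pos: [0.3567, -0.2702, 0.0033]
tcp_rot: [3.085, 0.579, 0.003]
wrist_force: [-1.2, 1.1, 6.3]
width: 0.728
grip_force: 32.1
```

Call:
{"name": "drive_tool", "arguments": {
  "rows": [
    [0,0,0,0,0,-0.01,0.6],
    [0,0,0,0,0,-0.025,0.6],
    [0,0,0,0,0,-0.035,0.6],
    [0,0,0,0,0,-0.035,0.6],
    [0,0,0,0,0,-0.03,0.6],
    [0,0,0,0,0,-0.01,0.6],
    [0,0,0,0,0,0,0.6],
    [0,0,0,0,0,0,0.6]
  ]
}}

```text
time: 38.5
tool_pos: [0.3554, -0.2692, 0.1469]
tcp_rot: [3.086, 0.579, 0.001]
wrist_force: [-1.1, 0.2, -1.4]
width: 0.727
grip_force: 33.3
```

```bash
python3 go.py .6152 -.2088 .15 0.12
```

```text
t 38.5 pos [ 0.3554 -0.2692  0.1469] F [-1.1  0.2 -1.4] w 0.727 grip 33.3 q1,6 [-0.7  0.5]
turn deg [ 1.000e-01  4.000e-02 -7.561e+01] rows 10.6 | then shift [ 0.0289  0.2651 -0.0031] rows 6.4
```

Call:
{"name": "drive_tool", "arguments": {
  "rows": [
    [0,0,-6.87,0,0,0,0.6],
    [0,0,-6.87,0,0,0,0.6],
    [0,0,-6.87,0,0,0,0.6],
    [0,0,-6.87,0,0,0,0.6],
    [0,0,-6.87,0,0,0,0.6],
    [0,0,-6.87,0,0,0,0.6],
    [0,0,-6.87,0,0,0,0.6],
    [0,0,-6.87,0,0,0,0.6]
  ]
}}

```text
time: 39.17
tool_pos: [0.3536, -0.2676, 0.1433]
tcp_rot: [-2.462, -1.943, 0.002]
wrist_force: [-0.4, -0.6, -0.4]
width: 0.726
grip_force: 33.3
```

Call:
{"name": "drive_tool", "arguments": {
  "rows": [
    [0,0,-6.87,0,0,0,0.6],
    [0,0,-6.87,0,0,0,0.6],
    [0,0,-6.87,0,0,0,0.6],
    [0,0,0,0.0016,0.015,0,0.6],
    [0,0,0,0.0031,0.028,0,0.6],
    [0,0,0,0.0038,0.035,0,0.6],
    [0,0,0,0.0038,0.035,0,0.6],
    [0,0,0,0.0038,0.035,0,0.6]
  ]
}}

```text
time: 39.83
tool_pos: [0.4997, -0.2341, 0.143]
tcp_rot: [-2.082, -2.346, 0.003]
wrist_force: [0.3, -0.5, -0.8]
width: 0.729
grip_force: 33.3
```

Call:
{"name": "drive_tool", "arguments": {
  "rows": [
    [0,0,0,0.0038,0.035,0,0.6],
    [0,0,0,0.0038,0.035,0,0.6],
    [0,0,0,0.0033,0.0295,0,0.6],
    [0,0,0,0.0019,0.0176,0,0.6],
    [0,0,0,0,0,0,0.6],
    [0,0,0,0,0,0,0.6],
    [0,0,0,0,0,0,0.6]
  ]
}}

```text
time: 40.42
tool_pos: [0.6129, -0.2084, 0.1436]
tcp_rot: [-2.082, -2.347, 0.004]
wrist_force: [0.5, -0.9, -0.2]
width: 0.729
grip_force: 33.3
```

```bash
python3 go.py .6152 -.2088 .0083 0.12
```

```text
t 40.42 pos [ 0.6129 -0.2084  0.1436] F [ 0.5 -0.9 -0.2] w 0.729 grip 33.3 q1,6 [-0.37 -0.48]
turn deg [-0.28 -0.1  -0.03] rows 0.0 | then shift [-0.0006  0.0022  0.1353] rows 3.2
```

Call:
{"name": "drive_tool", "arguments": {
  "rows": [
    [-0.28,-0.1,0,-0.0006,0.0022,0.01,0.6],
    [0,0,0,0,0,0.02,0.6],
    [0,0,0,0,0,0.03,0.6],
    [0,0,0,0,0,0.03,0.6],
    [0,0,0,0,0,0.02,0.6],
    [0,0,0,0,0,0.01,0.6],
    [0,0,0,0,0,0.005,0.6],
    [0,0,0,0,0,0,0.6]
  ]
}}

```text
time: 41.08
tool_pos: [0.6166, -0.2094, 0.0202]
tcp_rot: [2.084, 2.347, 0.002]
wrist_force: [-0.7, -0.1, -0.5]
width: 0.725
grip_force: 33.3
```

Call:
{"name": "drive_tool", "arguments": {
  "rows": [
    [0,0,0,0,0,0,0.6],
    [0,0,0,0,0,0,0.6],
    [0,0,0,0,0,0,0.6]
  ]
}}

```text
time: 41.33
tool_pos: [0.6195, -0.21, 0.0235]
tcp_rot: [2.08, 2.344, 0.005]
wrist_force: [0.0, -0.0, -0.9]
width: 0.726
grip_force: 33.3
```

```bash
python3 go.py .6152 -.2088 .0083 0.12
```

```text
t 41.33 pos [ 0.6195 -0.21    0.0235] F [ 0.  -0.  -0.9] w 0.726 grip 33.3 q1,6 [-0.37 -0.48]
turn deg [ 0.45  0.22 -0.04] rows 0.0 | then shift [ 0.0018 -0.0041  0.0152] rows 0.4
```

Call:
{"name": "drive_tool", "arguments": {
  "rows": [
    [0.45,0.22,0,0.0018,-0.0041,0.003,0.6],
    [0,0,0,0,0,0.004,0.6],
    [0,0,0,0,0,0.003,0.6],
    [0,0,0,0,0,0.001,0.6],
    [0,0,0,0,0,0,0.6],
    [0,0,0,0,0,0,0.6],
    [0,0,0,0,0,0,0.6]
  ]
}}

```text
time: 41.92
tool_pos: [0.6138, -0.2081, 0.0103]
tcp_rot: [-2.083, -2.348, 0.002]
wrist_force: [-0.9, 0.1, -1.2]
width: 0.729
grip_force: 33.3
```

```bash
python3 go.py .6152 -.2088 .0083 0.12
```

```text
t 41.92 pos [ 0.6138 -0.2081  0.0103] F [-0.9  0.1 -1.2] w 0.729 grip 33.3 q1,6 [-0.37 -0.48]
turn deg [-0.18 -0.1  -0.03] rows 0.0 | then shift [-0.0008  0.0013  0.002 ] rows 0.0
```

Call:
{"name": "drive_tool", "arguments": {
  "rows": [
    [-0.15,-0.1,0,-0.0008,0.0012,0.001,0.6],
    [0,0,0,0,0,0.0005,0.6],
    [0,0,0,0,0,0,0.6],
    [0,0,0,0,0,0,0.6]
  ]
}}

```text
time: 42.25
tool_pos: [0.615, -0.2087, 0.0089]
tcp_rot: [-2.085, -2.35, 0.001]
wrist_force: [-0.3, 0.5, -1.2]
width: 0.73
grip_force: 33.3
```

Call:
{"name": "drive_tool", "arguments": {
  "rows": [
    [0,0,0,0,0,0.0005,0.6],
    [0,0,0,0,0,0.0005,0.6],
    [0,0,0,0,0,0,0.6],
    [0,0,0,0,0,0,0.6]
  ]
}}

```text
time: 42.58
tool_pos: [0.6151, -0.2088, 0.0084]
tcp_rot: [-2.085, -2.35, 0.0]
wrist_force: [-2.9, 1.0, 4.1]
width: 0.728
grip_force: 33.7
```

Contact. I release, rise, move away, and check everything.

Call:
{"name": "drive_tool", "arguments": {
  "rows": [
    [0,0,0,0,0,0,0.77],
    [0,0,0,0,0,0,0.83],
    [0,0,0,0,0,0,0.9],
    [0,0,0,0,0,0,1],
    [0,0,0,0,0,0,1],
    [0,0,0,0,0,0,1],
    [0,0,0,0,0,-0.005,1],
    [0,0,0,0,0,-0.015,1]
  ]
}}

```text
time: 43.25
tool_pos: [0.6128, -0.2079, 0.0256]
tcp_rot: [-2.082, -2.346, 0.003]
wrist_force: [-0.7, 0.2, 0.2]
width: 0.999
grip_force: 0.0
```

Call:
{"name": "drive_tool", "arguments": {
  "rows": [
    [0,0,0,0,0,-0.03,1],
    [0,0,0,0,0,-0.035,1],
    [0,0,0,0,0,-0.035,1],
    [0,0,0,0,0,-0.035,1],
    [0,0,0,0,-0.02,-0.03,1],
    [0,0,0,0,-0.035,-0.02,1],
    [0,0,0,0,-0.04,0,1],
    [0,0,0,0,-0.04,0,1]
  ]
}}

```text
time: 43.92
tool_pos: [0.4814, -0.2255, 0.2159]
tcp_rot: [2.08, 2.347, 0.001]
wrist_force: [-1.0, -0.6, 0.0]
width: 1.003
grip_force: 0.0
```

Call:
{"name": "drive_tool", "arguments": {
  "rows": [
    [0,0,0,0.03,-0.03,0,1],
    [0,0,0,0.03,-0.02,0,1],
    [0,0,0,0.03,0,0,1],
    [0,0,0,0,0,0,1],
    [0,0,0,0,0,0,1],
    [0,0,0,0,0,0,1]
  ]
}}

```text
time: 44.42
tool_pos: [0.4218, -0.1422, 0.2137]
tcp_rot: [2.083, 2.35, -0.0]
wrist_force: [0.4, 0.2, -0.8]
width: 0.999
grip_force: 0.0
```

```bash
python3 - <<'E'
from fit import *
P={c:read_camera(c) for c in("top","side")};save(P["top"],"f0.png",(140,60,540,260,2));save(P["side"],"f1.png",(220,80,520,330,2))
a=cv2.imread("pics/f0.png");b=cv2.imread("pics/f1.png")
def draw(im,c,l,t,S):
    th=np.linspace(0,6.28,40)
    for x,y,r,z in((.604,-.1194,.022,.005),(.6152,-.2088,.031,.005),(.6262,-.298,.03,.005),(.634,.2105,.026,.156),(.6152,-.2088,.031,.037)):
        q=np.c_[x+r*np.cos(th),y+r*np.sin(th),0*th+z]
        cv2.polylines(im,[((proj(P[c],q)-[l,t]+.5)*S).astype(np.int32)],True,(0,0,255),1)
draw(a,"top",140,60,2);draw(b,"side",220,80,2)
cv2.imwrite("pics/f0.png",a);cv2.imwrite("pics/f1.png",b)
print(status.read_state()["time"],status.read_state()["tool_pos"])
E
```

```text
44.5167 [ 0.42195422 -0.14263075  0.21334942]
```

View pics/f0.png

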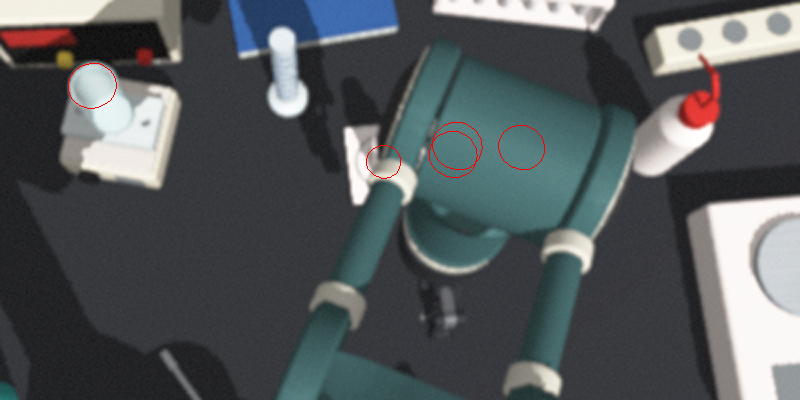

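View pics/f1.png

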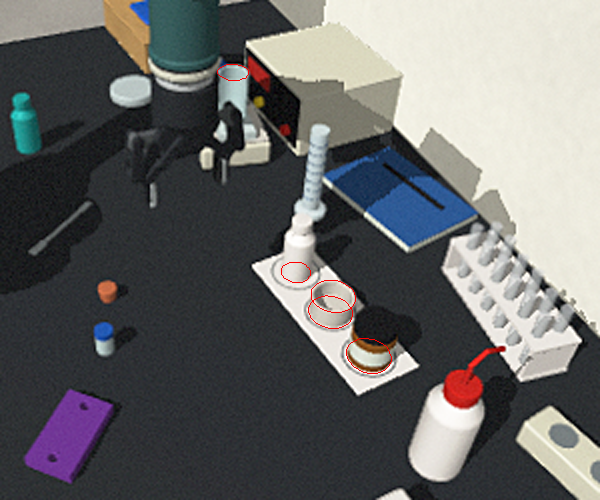

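The side view shows the three vessels upright inside their rings (bottle 295,270; dish 332,305; jar 370,350). The arm hides the tray from above, so I swing it aside for a top check.

Call:
{"name": "drive_tool", "arguments": {
  "rows": [
    [0,0,0,0.015,0,0,1],
    [0,0,0,0.03,0,-0.01,1],
    [0,0,0,0.036,0,-0.01,1],
    [0,0,0,0.036,0,0,1],
    [0,0,0,0.036,0,0,1],
    [0,0,0,0.036,0,0,1],
    [0,0,0,0.036,0,0,1],
    [0,0,0,0.036,0,0,1]
  ]
}}

```text
time: 45.18
tool_pos: [0.3907, 0.1184, 0.2332]
tcp_rot: [2.086, 2.349, -0.0]
wrist_force: [0.9, -0.1, -0.2]
width: 0.999
grip_force: 0.0
```

Call:
{"name": "drive_tool", "arguments": {
  "rows": [
    [0,0,0,0.036,0,0,1],
    [0,0,0,0.036,0,0,1],
    [0,0,0,0.036,0,0,1],
    [0,0,0,0.036,0,0,1],
    [0,0,0,0.036,0,0,1],
    [0,0,0,0.036,0,0,1],
    [0,0,0,0.036,0,0,1],
    [0,0,0,0.036,0,0,1]
  ]
}}

```text
time: 45.85
tool_pos: [0.3565, 0.4051, 0.2326]
tcp_rot: [-2.086, -2.349, 0.001]
wrist_force: [1.2, -0.1, 0.7]
width: 0.998
grip_force: 0.0
```

Call:
{"name": "drive_tool", "arguments": {
  "rows": [
    [0,0,0,0.03,0,0,1],
    [0,0,0,0.015,0,0,1],
    [0,0,0,0,0,0,1],
    [0,0,0,0,0,0,1]
  ]
}}

```text
time: 46.18
tool_pos: [0.3511, 0.4478, 0.2322]
tcp_rot: [2.084, 2.35, -0.004]
wrist_force: [-0.4, -0.7, -0.9]
width: 1.002
grip_force: 0.0
```

```bash
python3 - <<'E'
from fit import *
P={c:read_camera(c) for c in("top","side")}
im=cv2.cvtColor(P["top"]["color"],cv2.COLOR_RGB2BGR);S=6
def crop(c,cx,cy,w,h):
    im=cv2.cvtColor(P[c]["color"],cv2.COLOR_RGB2BGR); u,v=proj(P[c],[cx,cy,.03])[0].round().astype(int); l,t=u-w,v-h
    im=cv2.resize(im[t:t+2*h,l:l+2*w],None,fx=S,fy=S,interpolation=cv2.INTER_CUBIC)
    th=np.linspace(0,6.28,40)
    for x,y,r,z in((.604,-.1194,.022,.005),(.604,-.1194,.0145,.110),(.6152,-.2088,.031,.005),(.6152,-.2088,.031,.037),(.6262,-.298,.03,.005),(.6262,-.298,.029,.073),(.634,.2105,.026,.156)):
        q=np.c_[x+r*np.cos(th),y+r*np.sin(th),0*th+z]
        cv2.polylines(im,[((proj(P[c],q)-[l,t]+.5)*S).astype(np.int32)],True,(0,0,255),1)
    return im
a=crop("top",.6152,-.2088,65,35);b=crop("side",.6152,-.2088,65,50)[:,:]
cv2.imwrite("pics/g0.png",np.vstack([a[:,:780],b[:180*2,:780]])[:600])
E
```

```text
(no output)
```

View pics/g0.png

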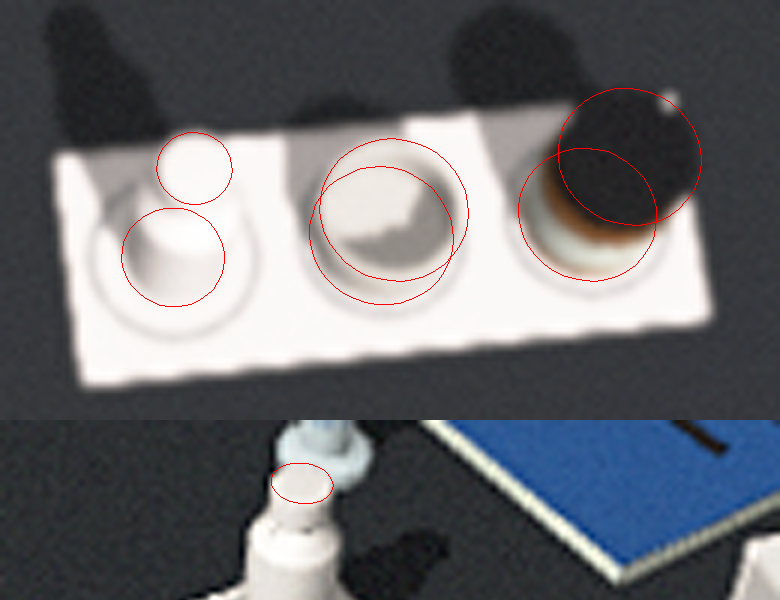

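The top view shows all three vessels centred in their rings and upright: base circles at (173,257), (382,235) and (588,215), and tops where predicted. The gripper touches nothing, so I hand in.

```bash
python3 -c "
from workcell import workorder
print(workorder.finish_job())"
```

```text
the job is handed in; nothing more can be done
None
```

The job is handed in: camera checks show the plate seated flat on both stirrer pins with the beaker on its middle, and the bottle, dish and jar upright on the left, middle and right marks; the cylinder and wash bottle were not moved; time used was about 46 of 141 s.

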